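Fetch the stake from the lidded pot and set it in the bench block

TASK

On the jeweller's bench, lift the knobbed lid off the wide low pot that stands under the plier rail and lay it gently, right way up, in the middle of the round cork mat. Then take the square-tanged stake out of the pot and plug it fully home, tang down, in the square socket of the steel block. Do not bump the rail, and leave the pot, the tall jar, the bottle and the soldering brick standing where they are.

Things in the scene. Friction and masses are not known exactly. Their poses are not given: they have to be found in the camera images.
- rack: Fixed plier rail on two 16 mm posts at y = -270 and +270 mm (feet 110 x 60 x 8 mm). Origin: on the bench below the middle of the bar; y along the bar, +x away from the robot. Three pliers hang fixed on the bar at y = -225, 0, +225 mm, each 40 mm wide, 20 mm thick, from 282 down to 160 mm above the bench.
- rail_mid (a point): Middle of the rail's bar (steel, 16 mm thick, 560 mm long), 260 mm above the bench, right above the rack's origin. Pot and jar stand with their centres 8 to 18 mm to the robot's side of the bar, so an upright gripper over them would hit it: come from the robot's side with the tool leaning about 25 to 40 degrees.
- pot: Loose wide low round steel pot, 132 mm outside diameter, 62 mm high, wall 5 mm, floor 6 mm thick, 0.8 kg. Origin: centre of its underside; z up.
- lid: Loose domed steel lid, 0.22 kg. Origin: centre of its lower edge, 54 mm above the pot's underside when closed; z up. Hollow collar 114 mm outside, 108 inside, from 0 to 8 mm, hangs in the mouth with 4 mm play; flange 138 mm wide at 8 to 11.5 mm lies on the rim; hollow dome to 32 mm; neck 12 mm thick to 46 mm; knob to 70 mm. It stands level on its collar.
- lid_knob (a point): Centre of the lid's upright round knob (28 mm in diameter, 24 mm tall, black), 58 mm above the lid's origin. The stake stands 27 mm up into the closed lid: lift straight up by 30 mm or more before moving sideways.
- stake: Loose steel stake, 0.3 kg, upright on its tang in the pot, within 15 mm of its centre. Origin: centre of the underside; z up; x, y square to the flat sides. Tang 18 mm square from 0 to 28 mm (lowest 3 mm: 16 mm), square body 28 mm wide from 28 to 68 mm (its underside is the shoulder), low dome to 75 mm. Sides within 23 degrees of the rail's x and y; fits the socket any of four ways.
- stake_grip (a point): Point on the stake's axis 57 mm above its origin, a good height to hold the square body.
- block: Fixed dark steel block, 80 x 80 mm, 45 mm high. Origin: centre of its underside; x and y along its sides. One square socket in the middle of its top, sides parallel to the block's.
- block_hole0 (a point): Centre of the socket's mouth on the block's top face, z up. Socket 20.5 mm square with a 2 mm chamfer, 34 mm deep; the stake is fully home when its shoulder lies on the block's top (its origin then 28 mm below this point).
- mat: Fixed round cork mat, 160 mm in diameter, 5 mm thick. Origin: centre of its underside.
- jar: Bystander: tall closed round steel jar, 80 mm in diameter, 102 mm high, with a small knob up to 128 mm, 0.6 kg, under the rail beside the pot. Origin: centre of its underside.
- bottle: Bystander: upright white plastic bottle, 52 mm in diameter, 150 mm high. Origin: centre of its underside.
- brick: Bystander: pale grey soldering brick lying flat, 50 x 90 x 30 mm. Origin: centre of its underside.
There are look-alikes about, which are no part of the job. Of the things that look like the block, take the one that is farthest to the robot's right at the start. Leave any yellow look-alike of the lid alone.

How it is judged:
By the outcome, as a careful person would: the job done as asked, in the order asked, and still so for the second after the job is handed in, with the robot touching nothing.
It also fails if it takes over 61 s, if anything falls off the work surface, if the arm or the gripper's body presses on something with over 40 N, if the wrist force passes 120 N, or if a joint passes its speed limit or range.

ROBOT

A 6-joint arm with a two-finger parallel gripper is mounted at the origin on the work surface. World frame = base frame: x ahead of the robot, y to its left, z up, the work surface at z = 0. Lengths are in m, angles in degrees, forces in N, time in s.
With the tool pointing down it reaches from about 0.4 to 0.825 m from the base axis. Payload 7 kg.
Tool frame: the origin (TCP) lies at the very end of the fingers, on their centre line; the grasp point (between the pads) lies behind it (r.grasp_offset is the z of the grasp point in the tool frame, in m); z points along the fingers, y is the direction in which the jaws open and shut (so a half turn about z gives the same grasp; the last joint's range is limited). The gripper opens to 88 mm and grips with 3 to 60 N. Pads are 19 mm wide; open, the fingers measure 130 mm over their backs; the gripper's body (78 mm by 193 mm) begins 47 mm behind the grasp point.
Start: joints at [80.048, 20.546, 0.682, 0, -70.136, -16.507], TCP at [0.301, 0.604, 0.227] pointing down, gripper open.
Joint ranges: [-176.03, 176.03], [-82.01, 121.73], [-58.28, 71.71], [-173.87, 95.51], [-174.79, -0.11], [-173.66, 173.66]. Speed limits (degrees/s): [136.94, 136.94, 172.46, 180, 180, 180].

INTERFACE

Orientations are given as [roll, pitch, yaw] about the fixed x, y, z axes, in that order (R = Rz(yaw) Ry(pitch) Rx(roll)).
In Python, from plant import r gives the robot as it stands. The module is installed in compiled form; this text tells all that it offers.
- The arm moves only by the tool servo_tool, never from a script. Its argument "targets" is a list of rows, each an object of numbers: "dx", "dy", "dz": the shift along the world's x, y, z in cm; "spin": the turn about the world's z in rad; "grip": the opening in per cent of the stroke, from 0 (shut) to 100 (fully open). A call has exactly 10 rows; each row is the pose to reach, as a shift and turn from the pose commanded when the call began; what a row does not reach only later rows make up. A row lasts 1/12 s, in which the tool goes at most 41.7 mm and 7.16 degrees, less where a joint would pass 70% of its speed; a pose out of reach is approached as far as the arm can. A call with a gripper value outside its range is refused whole. The fingers move at their own pace and stop on an object; "squeeze" is the grip in N (left out, the last holds). Time passes only in rows, so rows that repeat a pose let the fingers close, or fill a call up. It gives the time, the measured TCP pose, the force and the opening at its end, in the units of the state.
- r.get_state(): the state, without advancing time (a new reading comes with each control period).
- r.capture(name): name is "side" or "top"; returns the picture (480x640x3 uint8, blue, green, red); there is no depth.
- r.get_calibration(name): a dict with "K" (3x3 intrinsics, pixels), "extrinsics" (4x4, takes a point from camera to world coordinates). Camera axes: x right, y down, z forward; pixel columns grow to the right and rows downward; lengths in m; the calibration is good to about 2 mm. A picture is of the moment at which its call begins. get_calibration takes no time and is no camera call.
- r.close_job(): hands the job in, once; it reports no verdict.
Trained networks look in the newest picture that a camera, given by its name, has taken for a name from the list of things; names that differ only in an ending like _2 or _b are one class to them, and where a whole thing is asked for, a point or a joint stands for the part that bears it (a point fixed in the world has none). Each returns a list of dicts, best first, with "p" (0 to 1); they miss things now and then, are a little off and sometimes report something else, mostly with a low value. They report only what shows in the picture. A call takes as long as a camera call. They do not tell look-alikes from the thing itself.
- r.cut_out(name, camera): "mask" (480x640 bool, what is visible of it) and "extent" ([left, top, right, bottom] in pixels, round what is visible of it).
The state is a dict: "time_s": time; "joints": joint angles; "qd": joint speeds; "joint_torque": joint torques, N m; "tcp_pos": TCP position; "eef_rot": TCP orientation; "contact_force": force on the tool from outside, world axes, zero at the start; "moment": the same for the moment, N m; "gripper_width": finger opening in m.
Only numpy, scipy, OpenCV 4.12 (cv2) and the standard library are available. Lean on these libraries where they do the work, as an engineer would, in place of code of your own. Each camera call takes 0.05 s, during which the arm holds its last target. There are 200 camera calls.

## Working session

There is one attempt and no reset: what is moved stays moved. The work goes in short steps, Python scripts to look and compute and a tool call to move; the robot and the scene stay as the last step left them, time stands still between calls to the robot, and variables do not carry over. Pictures are saved under pics/ and viewed, about 8 in all and at most 12, crops included, and the job is handed in when it is done.

Besides the shell and the picture viewer there is one more tool, called after "Call:" by a JSON object that holds its "fn" and its "kwargs", one argument or row to a line. servo_tool: Moves the arm, as the interface text tells. Its arguments: {"type":"object","properties":{"targets":{"type":"array"},"squeeze":{"type":"number"}},"required":["targets"]}

```bash
mkdir -p pics; python3 - <<'E'
from plant import r
import cv2,numpy as np
for c in ("side","top"):
    im=r.capture(c); cv2.imwrite(f"pics/{c}0.png",im)
    k=r.get_calibration(c); print(c,np.round(k["K"],1).tolist(),np.round(k["extrinsics"],3).tolist())
    for n in ("lid","pot","block","mat","rack","jar","bottle","brick","stake","lid_knob"):
        print(n,[(round(d["p"],2),[int(v) for v in d["extent"]]) for d in r.cut_out(n,c)])
print(r.get_state(), r.grasp_offset)
E
```

```text
side [[437.5, 0.0, 313.7], [0.0, 437.5, 244.8], [0.0, 0.0, 1.0]] [[0.983, -0.153, 0.1, 0.468], [-0.182, -0.765, 0.618, -0.635], [-0.018, -0.625, -0.78, 1.057], [0.0, 0.0, 0.0, 1.0]]
lid [(0.97, [318, 308, 374, 360]), (0.57, [398, 316, 453, 362])]
pot [(0.83, [323, 344, 364, 364]), (0.16, [318, 165, 394, 416])]
block [(0.8, [237, 206, 271, 234]), (0.65, [319, 307, 365, 358]), (0.64, [236, 174, 266, 197])]
mat [(0.84, [247, 393, 319, 469]), (0.25, [322, 235, 345, 281])]
rack [(0.96, [319, 166, 397, 416]), (0.34, [251, 392, 318, 468])]
jar [(0.95, [322, 235, 346, 279])]
bottle [(0.84, [230, 276, 249, 315])]
brick [(0.9, [278, 294, 301, 329])]
stake []
lid_knob [(0.67, [402, 310, 453, 363]), (0.57, [319, 304, 375, 358])]
top [[497.9, 0.0, 318.4], [0.0, 497.9, 244.1], [0.0, 0.0, 1.0]] [[-0.007, -0.978, 0.21, 0.392], [-1.0, 0.008, 0.004, 0.076], [-0.006, -0.21, -0.978, 1.179], [0.0, 0.0, 0.0, 1.0]]
lid [(0.92, [391, 141, 448, 195]), (0.89, [384, 218, 443, 278])]
pot [(0.68, [382, 252, 418, 279]), (0.37, [458, 296, 530, 367]), (0.23, [342, 298, 383, 318])]
block [(0.81, [122, 309, 172, 350]
[... 296 characters left out ...]
84, [380, 215, 446, 274])]
{'time_s': 1.1, 'joints': array([ 8.00465548e+01,  2.05451465e+01,  6.79796573e-01,  9.82088043e-04,
       -7.01342734e+01, -1.65075806e+01]), 'qd': array([ 0.06648872,  0.08457449,  0.04703986, -0.02820488,  0.01486291,
       -0.0502267 ]), 'joint_torque': array([ 8.44532024e-04, -5.82396197e+01,  2.93300861e+01,  7.00274035e+00,
        1.24097735e-02, -1.81713614e-05]), 'tcp_pos': array([0.30077684, 0.60425146, 0.22656159]), 'eef_rot': array([-1.79999376e+02, -7.78527771e-04, -2.64606921e+01]), 'contact_force': array([-1.20903284, -0.09782776, -0.53686489]), 'moment': array([-0.01315462,  0.02410121,  0.00194931]), 'gripper_width': 0.08745504906261907} -0.0188
```

View pics/side0.png

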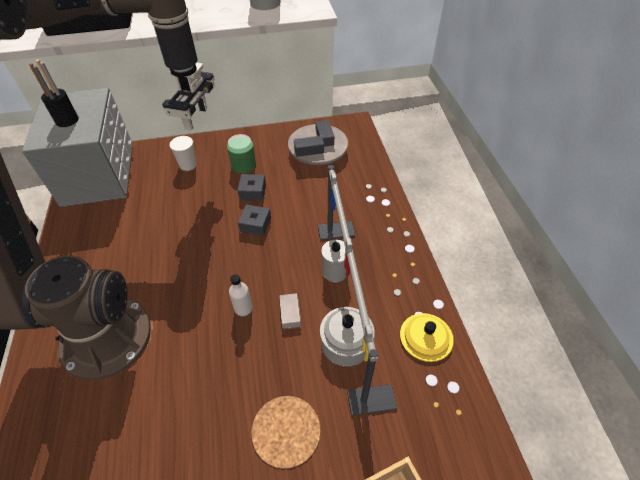

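View pics/top0.png

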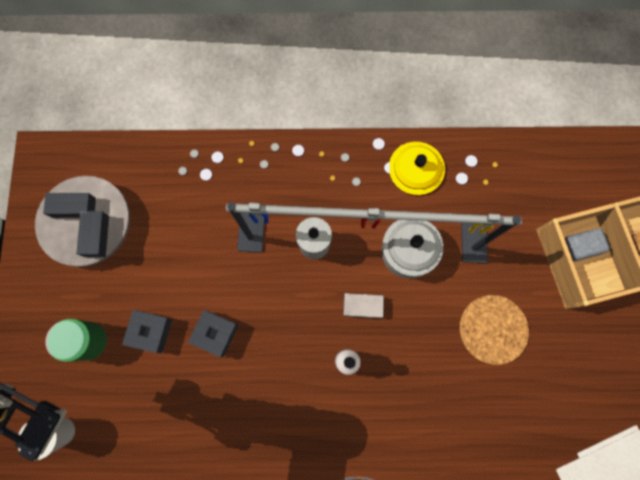

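```bash
cat > h.py <<'E'
from plant import r
import numpy as np,cv2
C={c:r.get_calibration(c) for c in("side","top")}
def ray(c,u,v):
    E=C[c]["extrinsics"]; d=E[:3,:3]@np.linalg.inv(C[c]["K"])@[u,v,1]; return E[:3,3],d
def onz(c,u,v,z):
    o,d=ray(c,u,v); return o+d*(z-o[2])/d[2]
def proj(c,p):
    E=C[c]["extrinsics"]; q=C[c]["K"]@(E[:3,:3].T@(np.asarray(p,float)-E[:3,3])); return q[:2]/q[2]
def tri(uvs,uvt):
    A=[];b=[]
    for c,uv in(("side",uvs),("top",uvt)):
        o,d=ray(c,*uv); d=d/np.linalg.norm(d); P=np.eye(3)-np.outer(d,d); A.append(P); b.append(P@o)
    return np.linalg.lstsq(np.vstack(A),np.hstack(b),rcond=None)[0]
E
python3 - <<'E'
from h import *
np.set_printoptions(precision=3,suppress=True)
print("knob",tri((348,321),(417,242)), onz("top",417,242,.112),onz("side",348,321,.112))
print("jar knob",tri((336,247),(314,233)))
print("blk1",onz("top",213,333,.045),onz("side",254,216,.045)); print("blk2",onz("top",147,331,.045))
print("mat",onz("top",494,329.5,.005),onz("side",286,431,.005))
print("bar ends",tri((332,170),(230,207)),tri((370,356),(519,221)),onz("top",230,207,.268),onz("top",519,221,.268))
print("bottle",onz("top",348,362,.15)); print("brick",onz("top",364,305,.03)); print("box",onz("top",555,250,.06))
for c in("side","top"):
    im=cv2.imread(f"pics/{c}0.png")
    if c=="top": a=cv2.resize(im[190:290,350:480],(520,400),interpolation=cv2.INTER_CUBIC)
    else: b=cv2.resize(im[165:240,225:285],(280,350),interpolation=cv2.INTER_CUBIC)
cv2.imwrite("pics/crop.png",np.hstack([a,cv2.copyMakeBorder(b,0,50,0,0,0)]))
E
```

```text
knob [ 0.626 -0.136  0.112] [ 0.624 -0.136  0.112] [ 0.628 -0.136  0.112]
jar knob [0.646 0.09  0.117]
blk1 [0.433 0.319 0.045] [0.435 0.318 0.045]
blk2 [0.438 0.468 0.045]
mat [ 0.438 -0.326  0.005] [ 0.44  -0.329  0.005]
bar ends [0.667 0.251 0.252] [ 0.627 -0.299  0.268] [0.661 0.247 0.268] [ 0.629 -0.299  0.268]
bottle [0.37  0.022 0.15 ]
brick [ 0.495 -0.023  0.03 ]
box [ 0.614 -0.46   0.06 ]
```

View pics/crop.png

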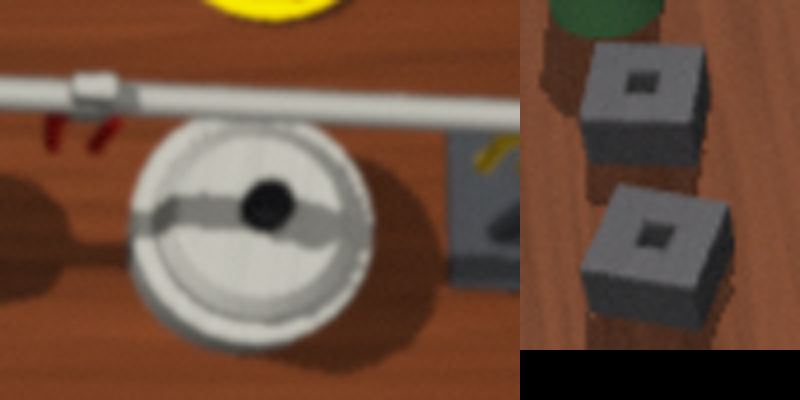

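Call:
{"fn": "servo_tool", "kwargs": {
  "targets": [
    {"dx": 0.5, "dy": -1.5, "dz": 2, "spin": 0.05},
    {"dx": 1.5, "dy": -4, "dz": 5, "spin": 0.1},
    {"dx": 3, "dy": -7, "dz": 8, "spin": 0.15},
    {"dx": 4, "dy": -10.5, "dz": 11, "spin": 0.2},
    {"dx": 5.5, "dy": -14, "dz": 14, "spin": 0.25},
    {"dx": 7, "dy": -17.5, "dz": 16, "spin": 0.3},
    {"dx": 8.5, "dy": -21, "dz": 18, "spin": 0.35},
    {"dx": 10, "dy": -24.5, "dz": 20, "spin": 0.4},
    {"dx": 11.5, "dy": -28, "dz": 21, "spin": 0.43},
    {"dx": 13, "dy": -31.5, "dz": 22, "spin": 0.46}
  ]
}}

```text
validation failed for argument at $.ta...
```

Call:
{"fn": "servo_tool", "kwargs": {
  "targets": [
    {"dx": 1.5, "dy": -3.5, "dz": 0},
    {"dx": 3, "dy": -7},
    {"dx": 4.5, "dy": -10.5},
    {"dx": 6, "dy": -14},
    {"dx": 8, "dy": -17.5},
    {"dx": 10, "dy": -20.5},
    {"dx": 12, "dy": -23.5},
    {"dx": 14, "dy": -26},
    {"dx": 16, "dy": -28},
    {"dx": 18, "dy": -29}
  ]
}}

```text
validation failed for argument at $.ta...
```

Call:
{"fn": "servo_tool", "kwargs": {
  "targets": [
    {"dx": 0.5, "dy": -1.5, "dz": 2, "spin": 0.05, "grip": 100},
    {"dx": 1.5, "dy": -4, "dz": 5, "spin": 0.1, "grip": 100},
    {"dx": 3, "dy": -7, "dz": 8, "spin": 0.15, "grip": 100},
    {"dx": 4, "dy": -10.5, "dz": 11, "spin": 0.2, "grip": 100},
    {"dx": 5.5, "dy": -14, "dz": 14, "spin": 0.25, "grip": 100},
    {"dx": 7, "dy": -17.5, "dz": 16, "spin": 0.3, "grip": 100},
    {"dx": 8.5, "dy": -21, "dz": 18, "spin": 0.35, "grip": 100},
    {"dx": 10, "dy": -24.5, "dz": 20, "spin": 0.4, "grip": 100},
    {"dx": 11.5, "dy": -28, "dz": 21, "spin": 0.43, "grip": 100},
    {"dx": 13, "dy": -31.5, "dz": 22, "spin": 0.46, "grip": 100}
  ]
}}

```text
time_s: 1.93
tcp_pos: [0.4256, 0.3004, 0.4444]
eef_rot: [-179.9, -0.1, 0.0]
contact_force: [0.1, 1.0, -0.0]
gripper_width: 0.0876
```

Call:
{"fn": "servo_tool", "kwargs": {
  "targets": [
    {"dx": 2, "dy": -3.5, "dz": 0, "spin": 0, "grip": 100},
    {"dx": 4, "dy": -7, "dz": 0, "spin": 0, "grip": 100},
    {"dx": 6, "dy": -10.5, "dz": 0, "spin": 0, "grip": 100},
    {"dx": 8, "dy": -14, "dz": 0, "spin": 0, "grip": 100},
    {"dx": 10, "dy": -17.5, "dz": 0, "spin": 0, "grip": 100},
    {"dx": 12, "dy": -21, "dz": 0, "spin": 0, "grip": 100},
    {"dx": 15, "dy": -24, "dz": 0, "spin": 0, "grip": 100},
    {"dx": 18, "dy": -26.5, "dz": 0, "spin": 0, "grip": 100},
    {"dx": 21, "dy": -28.5, "dz": 0, "spin": 0, "grip": 100},
    {"dx": 25, "dy": -30, "dz": 0, "spin": 0, "grip": 100}
  ]
}}

```text
time_s: 2.77
tcp_pos: [0.6747, -0.0002, 0.4441]
eef_rot: [-180.0, -0.1, -0.2]
contact_force: [0.1, 1.1, 2.5]
gripper_width: 0.0873
```

Call:
{"fn": "servo_tool", "kwargs": {
  "targets": [
    {"dx": 4, "dy": 0, "dz": 0, "spin": 0, "grip": 100},
    {"dx": 8, "dy": 0, "dz": 0, "spin": 0, "grip": 100},
    {"dx": 12, "dy": 0, "dz": 0, "spin": 0, "grip": 100},
    {"dx": 16, "dy": 0, "dz": 0, "spin": 0, "grip": 100},
    {"dx": 20, "dy": 0, "dz": 0, "spin": 0, "grip": 100},
    {"dx": 24, "dy": 0, "dz": 0, "spin": 0, "grip": 100},
    {"dx": 28, "dy": 0, "dz": 0, "spin": 0, "grip": 100},
    {"dx": 30, "dy": 0, "dz": 0, "spin": 0, "grip": 100},
    {"dx": 32, "dy": 0, "dz": 0, "spin": 0, "grip": 100},
    {"dx": 32, "dy": 0, "dz": 0, "spin": 0, "grip": 100}
  ]
}}

```text
time_s: 3.6
tcp_pos: [0.9148, 0.002, 0.3987]
eef_rot: [179.8, -2.2, -0.1]
contact_force: [0.6, -0.7, 0.6]
gripper_width: 0.0878
```

```bash
python3 -c "
from plant import r
s=r.get_state(); print(s['joints'],s['tcp_pos'],s['eef_rot'])"
```

```text
[  12.5245887    48.89037597   71.71110472    0.75683313 -110.7120379
   77.645842  ] [0.91484366 0.00198491 0.3987385 ] [ 1.79769820e+02 -2.21078461e+00 -1.05830124e-01]
```

Call:
{"fn": "servo_tool", "kwargs": {
  "targets": [
    {"dx": -1, "dy": 0, "dz": 0, "spin": 0, "grip": 100},
    {"dx": -3, "dy": 0, "dz": 0, "spin": 0, "grip": 100},
    {"dx": -6, "dy": 0, "dz": 0, "spin": 0, "grip": 100},
    {"dx": -9, "dy": 0, "dz": 0, "spin": 0, "grip": 100},
    {"dx": -12, "dy": 0, "dz": 0, "spin": 0, "grip": 100},
    {"dx": -15, "dy": 0, "dz": 0, "spin": 0, "grip": 100},
    {"dx": -18, "dy": 0, "dz": 0, "spin": 0, "grip": 100},
    {"dx": -19, "dy": 0, "dz": 0, "spin": 0, "grip": 100},
    {"dx": -20, "dy": 0, "dz": 0, "spin": 0, "grip": 100},
    {"dx": -20, "dy": 0, "dz": 0, "spin": 0, "grip": 100}
  ]
}}

```text
time_s: 4.43
tcp_pos: [0.7127, 0.002, 0.4042]
eef_rot: [179.9, -2.6, -0.1]
contact_force: [0.3, -0.1, 1.2]
gripper_width: 0.0876
```

Call:
{"fn": "servo_tool", "kwargs": {
  "targets": [
    {"dx": 4, "dy": 0, "dz": 0, "spin": 0, "grip": 100},
    {"dx": 8, "dy": 0, "dz": 0, "spin": 0, "grip": 100},
    {"dx": 12, "dy": 0, "dz": 0, "spin": 0, "grip": 100},
    {"dx": 16, "dy": 0, "dz": 0, "spin": 0, "grip": 100},
    {"dx": 80, "dy": 0, "dz": 0, "spin": 0, "grip": 100},
    {"dx": 80, "dy": 0, "dz": 0, "spin": 0, "grip": 100},
    {"dx": 80, "dy": 0, "dz": 0, "spin": 0, "grip": 100},
    {"dx": 80, "dy": 0, "dz": 0, "spin": 0, "grip": 100},
    {"dx": 80, "dy": 0, "dz": 0, "spin": 0, "grip": 100},
    {"dx": 80, "dy": 0, "dz": 0, "spin": 0, "grip": 100}
  ]
}}

```text
time_s: 5.27
tcp_pos: [0.9703, 0.0017, 0.3301]
eef_rot: [179.6, -4.4, -0.1]
contact_force: [-0.7, -0.2, 0.5]
gripper_width: 0.0878
```

```bash
python3 -c "
from plant import r
s=r.get_state(); print(s['joints'],s['tcp_pos'],s['eef_rot'])"
```

```text
[  12.0307573    53.42915623   71.71292013    1.37844349 -104.11394032
   78.24007292] [0.97031307 0.00172259 0.3301267 ] [ 1.79567382e+02 -4.35337625e+00 -9.75452764e-02]
```

Call:
{"fn": "servo_tool", "kwargs": {
  "targets": [
    {"dx": -2, "dy": 0, "dz": 2, "spin": 0.08, "grip": 100},
    {"dx": -4.5, "dy": 0, "dz": 4.5, "spin": 0.2, "grip": 100},
    {"dx": -7.3, "dy": 0, "dz": 7, "spin": 0.32, "grip": 100},
    {"dx": -10, "dy": 0, "dz": 9.5, "spin": 0.44, "grip": 100},
    {"dx": -13, "dy": 0, "dz": 12.2, "spin": 0.56, "grip": 100},
    {"dx": -16, "dy": 0, "dz": 15, "spin": 0.68, "grip": 100},
    {"dx": -19, "dy": 0, "dz": 17.8, "spin": 0.8, "grip": 100},
    {"dx": -22, "dy": 0, "dz": 20.6, "spin": 0.92, "grip": 100},
    {"dx": -25, "dy": 0, "dz": 23.4, "spin": 1.04, "grip": 100},
    {"dx": -28, "dy": 0, "dz": 26, "spin": 1.16, "grip": 100}
  ]
}}

```text
time_s: 6.1
tcp_pos: [0.6872, 0.0015, 0.5949]
eef_rot: [179.1, -4.5, 66.7]
contact_force: [1.1, 0.4, 0.4]
gripper_width: 0.0876
```

Call:
{"fn": "servo_tool", "kwargs": {
  "targets": [
    {"dx": -2, "dy": 0, "dz": 2, "spin": 0.12, "grip": 100},
    {"dx": -4, "dy": 0, "dz": 4, "spin": 0.24, "grip": 100},
    {"dx": -6, "dy": 0, "dz": 6, "spin": 0.36, "grip": 100},
    {"dx": -7, "dy": 0, "dz": 7, "spin": 0.48, "grip": 100},
    {"dx": -7, "dy": 0, "dz": 7, "spin": 0.6, "grip": 100},
    {"dx": -7, "dy": 0, "dz": 7, "spin": 0.72, "grip": 100},
    {"dx": -7, "dy": 0, "dz": 7, "spin": 0.84, "grip": 100},
    {"dx": -7, "dy": 0, "dz": 7, "spin": 0.96, "grip": 100},
    {"dx": -7, "dy": 0, "dz": 7, "spin": 1.0, "grip": 100},
    {"dx": -7, "dy": 0, "dz": 7, "spin": 1.0, "grip": 100}
  ]
}}

```text
time_s: 6.93
tcp_pos: [0.5872, 0.0831, 0.6872]
eef_rot: [-178.5, -8.3, 113.9]
contact_force: [-0.2, -0.1, -0.0]
gripper_width: 0.0878
```

```bash
python3 -c "
from plant import r
s=r.get_state(); print(s['joints'],s['tcp_pos'],s['eef_rot'])"
```

```text
[  21.01163738   24.20641195   71.71394721  -12.56549538 -138.76664218
  173.60273665] [0.58715161 0.08305397 0.68724225] [-178.487315     -8.33435806  113.87950872]
```

Call:
{"fn": "servo_tool", "kwargs": {
  "targets": [
    {"dx": -2, "dy": -2, "dz": -1, "spin": 0.12, "grip": 100},
    {"dx": -4, "dy": -4, "dz": -2, "spin": 0.24, "grip": 100},
    {"dx": -6, "dy": -6, "dz": -3, "spin": 0.36, "grip": 100},
    {"dx": -8, "dy": -8, "dz": -4, "spin": 0.48, "grip": 100},
    {"dx": -10, "dy": -8, "dz": -5, "spin": 0.6, "grip": 100},
    {"dx": -10, "dy": -8, "dz": -5, "spin": 0.72, "grip": 100},
    {"dx": -10, "dy": -8, "dz": -5, "spin": 0.84, "grip": 100},
    {"dx": -10, "dy": -8, "dz": -5, "spin": 0.96, "grip": 100},
    {"dx": -10, "dy": -8, "dz": -5, "spin": 1.08, "grip": 100},
    {"dx": -10, "dy": -8, "dz": -5, "spin": 1.2, "grip": 100}
  ]
}}

```text
time_s: 7.77
tcp_pos: [0.3758, 0.1356, 0.7511]
eef_rot: [-172.3, -21.2, 149.1]
contact_force: [-0.1, 0.1, -0.4]
gripper_width: 0.0874
```

```bash
python3 -c "
from plant import r
s=r.get_state(); print(s['joints'],s['tcp_pos'],s['eef_rot'])"
```

```text
[  27.10838075   14.35651981   71.71123677  -43.74670939 -160.31756718
  173.60213043] [0.37583801 0.13564715 0.75109376] [-172.33483791  -21.18602109  149.14030621]
```

Call:
{"fn": "servo_tool", "kwargs": {
  "targets": [
    {"dx": 2, "dy": -2, "dz": -2, "spin": 0.12, "grip": 100},
    {"dx": 4, "dy": -4, "dz": -4, "spin": 0.24, "grip": 100},
    {"dx": 6, "dy": -6, "dz": -6, "spin": 0.36, "grip": 100},
    {"dx": 8, "dy": -8, "dz": -8, "spin": 0.48, "grip": 100},
    {"dx": 10, "dy": -10, "dz": -10, "spin": 0.6, "grip": 100},
    {"dx": 12, "dy": -12, "dz": -12, "spin": 0.72, "grip": 100},
    {"dx": 14, "dy": -14, "dz": -14, "spin": 0.84, "grip": 100},
    {"dx": 16, "dy": -16, "dz": -16, "spin": 0.96, "grip": 100},
    {"dx": 18, "dy": -18, "dz": -18, "spin": 1.08, "grip": 100},
    {"dx": 20, "dy": -20, "dz": -20, "spin": 1.2, "grip": 100}
  ]
}}

```text
time_s: 8.6
tcp_pos: [0.2847, 0.1945, 0.7597]
eef_rot: [-175.8, -30.3, -164.7]
contact_force: [0.4, 0.1, -0.4]
gripper_width: 0.0878
```

```bash
python3 -c "
from plant import r
s=r.get_state(); print(s['joints'],s['tcp_pos'],s['eef_rot'])"
```

```text
[  33.95415808   12.75265076   71.71159688  -80.31690971 -174.68368989
  173.60004856] [0.28473686 0.19445982 0.75972891] [-175.77679683  -30.2889224  -164.72556388]
```

Call:
{"fn": "servo_tool", "kwargs": {
  "targets": [
    {"dx": 2, "dy": -1, "dz": -1, "spin": 0, "grip": 100},
    {"dx": 5, "dy": -3, "dz": -2, "spin": 0, "grip": 100},
    {"dx": 8, "dy": -5, "dz": -4, "spin": 0, "grip": 100},
    {"dx": 11, "dy": -7, "dz": -6, "spin": 0, "grip": 100},
    {"dx": 14, "dy": -9, "dz": -8, "spin": 0, "grip": 100},
    {"dx": 17, "dy": -11, "dz": -10, "spin": 0, "grip": 100},
    {"dx": 20, "dy": -13, "dz": -12, "spin": 0.1, "grip": 100},
    {"dx": 23, "dy": -15, "dz": -14, "spin": 0.2, "grip": 100},
    {"dx": 25, "dy": -17, "dz": -15, "spin": 0.3, "grip": 100},
    {"dx": 26, "dy": -18, "dz": -16, "spin": 0.4, "grip": 100}
  ]
}}

```text
time_s: 9.43
tcp_pos: [0.2681, 0.2573, 0.7429]
eef_rot: [-179.3, -34.0, -151.0]
contact_force: [0.4, 0.1, 0.0]
gripper_width: 0.0877
```

```bash
python3 -c "
from plant import r
s=r.get_state(); print(s['joints'],s['tcp_pos'],s['eef_rot'])"
```

```text
[  39.77610387   15.59643013   71.71112643  -87.45532673 -174.71683782
  173.59989755] [0.26809592 0.25734707 0.74291828] [-179.266011    -34.00631593 -151.00101029]
```

Call:
{"fn": "servo_tool", "kwargs": {
  "targets": [
    {"dx": 1, "dy": -1, "dz": -1, "spin": -0.1, "grip": 100},
    {"dx": 3, "dy": -3, "dz": -2, "spin": -0.22, "grip": 100},
    {"dx": 5, "dy": -5, "dz": -4, "spin": -0.34, "grip": 100},
    {"dx": 7, "dy": -7, "dz": -6, "spin": -0.46, "grip": 100},
    {"dx": 9, "dy": -9, "dz": -8, "spin": -0.58, "grip": 100},
    {"dx": 11, "dy": -11, "dz": -10, "spin": -0.7, "grip": 100},
    {"dx": 13, "dy": -13, "dz": -12, "spin": -0.82, "grip": 100},
    {"dx": 15, "dy": -15, "dz": -14, "spin": -0.94, "grip": 100},
    {"dx": 16, "dy": -17, "dz": -16, "spin": -1.06, "grip": 100},
    {"dx": 17, "dy": -19, "dz": -18, "spin": -1.18, "grip": 100}
  ]
}}

```text
time_s: 10.27
tcp_pos: [0.435, 0.1262, 0.696]
eef_rot: [-178.0, -34.8, 139.8]
contact_force: [0.2, 0.7, -0.4]
gripper_width: 0.0875
```

```bash
python3 -c "
from plant import r
s=r.get_state(); print(s['joints'],s['tcp_pos'],s['eef_rot'])"
```

```text
[   9.75413522   15.94520747   62.81799684  -56.53565815 -150.25990407
  173.60119746] [0.43495719 0.12619899 0.69596344] [-177.97376077  -34.79311644  139.79528843]
```

Call:
{"fn": "servo_tool", "kwargs": {
  "targets": [
    {"dx": 1, "dy": -2, "dz": -2, "spin": -0.1, "grip": 100},
    {"dx": 2, "dy": -4, "dz": -4, "spin": -0.22, "grip": 100},
    {"dx": 3, "dy": -6, "dz": -6, "spin": -0.34, "grip": 100},
    {"dx": 4, "dy": -8, "dz": -8, "spin": -0.46, "grip": 100},
    {"dx": 5, "dy": -10, "dz": -10, "spin": -0.58, "grip": 100},
    {"dx": 6, "dy": -12, "dz": -12, "spin": -0.7, "grip": 100},
    {"dx": 7, "dy": -14, "dz": -14, "spin": -0.82, "grip": 100},
    {"dx": 8, "dy": -16, "dz": -16, "spin": -0.94, "grip": 100},
    {"dx": 8, "dy": -18, "dz": -18, "spin": -1.06, "grip": 100},
    {"dx": 8, "dy": -20, "dz": -20, "spin": -1.18, "grip": 100}
  ]
}}

```text
time_s: 11.1
tcp_pos: [0.5141, -0.0747, 0.4954]
eef_rot: [-178.0, -34.9, 72.2]
contact_force: [0.5, 0.0, 1.0]
gripper_width: 0.0877
```

```bash
python3 -c "
from plant import r
s=r.get_state(); print(s['joints'],s['tcp_pos'],s['eef_rot'])"
```

```text
[ -15.02787991    3.9751196    18.36605757  -35.87455994 -102.17325087
  169.34907557] [ 0.51410811 -0.07471847  0.49544751] [-177.98738831  -34.90091423   72.19668259]
```

Call:
{"fn": "servo_tool", "kwargs": {
  "targets": [
    {"dx": 0.1, "dy": -0.5, "dz": -1, "spin": -0.1, "grip": 100},
    {"dx": 0.2, "dy": -1, "dz": -3, "spin": -0.22, "grip": 100},
    {"dx": 0.3, "dy": -1.5, "dz": -5, "spin": -0.34, "grip": 100},
    {"dx": 0.4, "dy": -2, "dz": -7, "spin": -0.46, "grip": 100},
    {"dx": 0.5, "dy": -2.5, "dz": -9, "spin": -0.58, "grip": 100},
    {"dx": 0.6, "dy": -3, "dz": -11, "spin": -0.7, "grip": 100},
    {"dx": 0.8, "dy": -3.5, "dz": -13, "spin": -0.82, "grip": 100},
    {"dx": 1, "dy": -4, "dz": -15, "spin": -0.94, "grip": 100},
    {"dx": 1, "dy": -5, "dz": -16.5, "spin": -1.06, "grip": 100},
    {"dx": 1, "dy": -5.5, "dz": -17.5, "spin": -1.18, "grip": 100}
  ]
}}

```text
time_s: 11.93
tcp_pos: [0.5232, -0.127, 0.3256]
eef_rot: [-177.9, -34.9, 7.7]
contact_force: [-1.0, -1.7, -1.5]
gripper_width: 0.0877
```

```bash
python3 - <<'E'
from h import *
s=r.get_state(); print(s['joints'],s['tcp_pos'],s['eef_rot'])
for c in("side","top"):
    im=r.capture(c); cv2.imwrite(f"pics/{c}1.png",im)
a=cv2.imread("pics/side1.png")[150:420,220:460]; b=cv2.imread("pics/top1.png")[190:390,300:440]
cv2.imwrite("pics/pre.png",np.hstack([cv2.resize(a,(480,540)),cv2.resize(b,(320,457))[:540] if 0 else cv2.copyMakeBorder(cv2.resize(b,(320,457)),0,83,0,0,0)]))
E
```

```text
[  3.92133227 -13.60426955 -29.46895477  -6.67852905 -39.5642206
  98.23774527] [ 0.52320735 -0.12701183  0.32561625] [-177.89352667  -34.93329448    7.66847167]
```

View pics/pre.png

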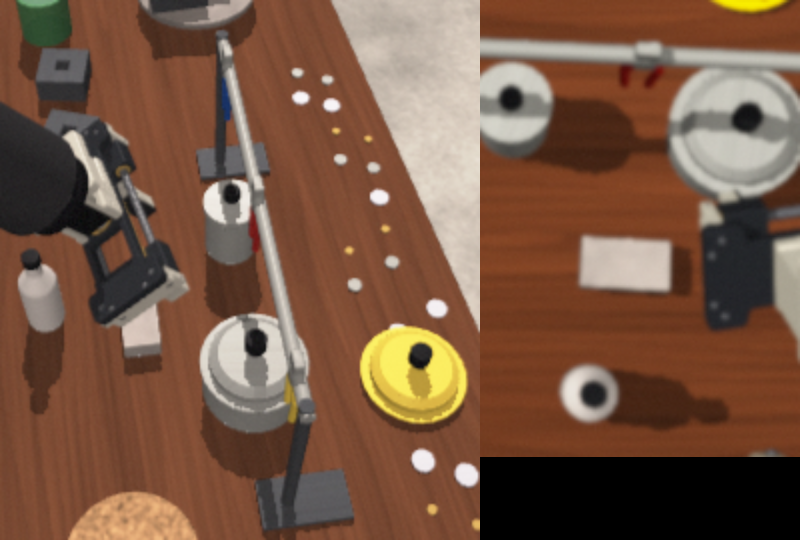

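Call:
{"fn": "servo_tool", "kwargs": {
  "targets": [
    {"dx": 0.3, "dy": 0, "dz": -1, "spin": -0.03, "grip": 100},
    {"dx": 0.7, "dy": 0, "dz": -2.5, "spin": -0.06, "grip": 100},
    {"dx": 1.1, "dy": 0, "dz": -4.5, "spin": -0.1, "grip": 100},
    {"dx": 1.6, "dy": -0.1, "dz": -6.5, "spin": -0.14, "grip": 100},
    {"dx": 2.1, "dy": -0.2, "dz": -8.5, "spin": -0.17, "grip": 100},
    {"dx": 2.6, "dy": -0.3, "dz": -10, "spin": -0.2, "grip": 100},
    {"dx": 3, "dy": -0.4, "dz": -11, "spin": -0.2, "grip": 100},
    {"dx": 3.3, "dy": -0.5, "dz": -12, "spin": -0.2, "grip": 100},
    {"dx": 3.5, "dy": -0.5, "dz": -12.3, "spin": -0.2, "grip": 100},
    {"dx": 3.5, "dy": -0.5, "dz": -12.3, "spin": -0.2, "grip": 100}
  ]
}}

```text
time_s: 12.87
tcp_pos: [0.5588, -0.1336, 0.2018]
eef_rot: [-178.1, -34.7, -3.4]
contact_force: [0.5, -0.3, -0.2]
gripper_width: 0.0876
```

Call:
{"fn": "servo_tool", "kwargs": {
  "targets": [
    {"dx": 0.7, "dy": 0, "dz": -1, "spin": 0, "grip": 100},
    {"dx": 1.8, "dy": -0.1, "dz": -2.5, "spin": 0, "grip": 100},
    {"dx": 2.9, "dy": -0.1, "dz": -4.1, "spin": 0, "grip": 100},
    {"dx": 4, "dy": -0.2, "dz": -5.7, "spin": 0, "grip": 100},
    {"dx": 5, "dy": -0.2, "dz": -7.2, "spin": 0, "grip": 100},
    {"dx": 6, "dy": -0.3, "dz": -8.6, "spin": 0, "grip": 100},
    {"dx": 6.7, "dy": -0.3, "dz": -9.6, "spin": 0, "grip": 100},
    {"dx": 7.2, "dy": -0.3, "dz": -10.3, "spin": 0, "grip": 100},
    {"dx": 7.4, "dy": -0.3, "dz": -10.6, "spin": 0, "grip": 100},
    {"dx": 7.4, "dy": -0.3, "dz": -10.6, "spin": 0, "grip": 100}
  ]
}}

```text
time_s: 13.7
tcp_pos: [0.6296, -0.1134, 0.0989]
eef_rot: [-173.8, -32.9, -3.6]
contact_force: [0.2, 0.3, 0.1]
gripper_width: 0.0879
```

```bash
python3 - <<'E'
from h import *
s=r.get_state(); print(s['tcp_pos'],s['eef_rot'],s['contact_force'])
a=r.capture("side")[270:390,280:420]; b=r.capture("top")[200:300,360:460]
cv2.imwrite("pics/atknob.png",np.hstack([cv2.resize(a,(467,400),interpolation=2),cv2.resize(b,(333,400)[:2] if 0 else (330,400),interpolation=2)]))
E
```

```text
[ 0.62955909 -0.11340246  0.09892861] [-173.77202745  -32.92190779   -3.60595855] [0.19119707 0.30000528 0.14446501]
```

View pics/atknob.png

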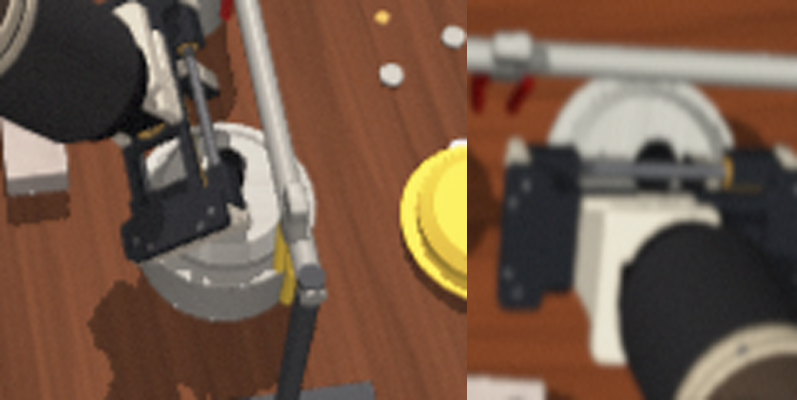

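```bash
python3 - <<'E'
from plant import r
s=r.get_state(); print(s['joints'],s['tcp_pos'],s['eef_rot'])
E
```

```text
[  6.85549346  12.03582431 -39.27680523  -5.07384016  -5.29646862
  86.25558122] [ 0.62822455 -0.11378731  0.09914668] [-173.78193949  -32.89693354   -3.63826718]
```

```bash
cat > kin.py <<'E'
import numpy as np
from scipy.spatial.transform import Rotation as Ro
from scipy.optimize import least_squares
D=[([80.047,20.545,.68,.001,-70.134,-16.508],[.30078,.60425,.22656],[-180,0,-26.46]),
([12.525,48.890,71.711,.757,-110.712,77.646],[.91484,.00198,.39874],[179.77,-2.21,-.106]),
([12.031,53.429,71.713,1.378,-104.114,78.24],[.97031,.00172,.33013],[179.567,-4.353,-.098]),
([21.012,24.206,71.714,-12.565,-138.767,173.603],[.58715,.08305,.68724],[-178.487,-8.334,113.880]),
([27.108,14.357,71.711,-43.747,-160.318,173.602],[.37584,.13565,.75109],[-172.335,-21.186,149.14]),
([33.954,12.753,71.712,-80.317,-174.684,173.6],[.28474,.19446,.75973],[-175.777,-30.289,-164.726]),
([39.776,15.596,71.711,-87.455,-174.717,173.6],[.26810,.25735,.74292],[-179.266,-34.006,-151.001]),
([9.754,15.945,62.818,-56.536,-150.26,173.601],[.43496,.1262,.69596],[-177.974,-34.793,139.795]),
([-15.028,3.975,18.366,-35.875,-102.173,169.349],[.51411,-.07472,.49545],[-177.987,-34.901,72.197]),
([3.921,-13.604,-29.469,-6.679,-39.564,98.238],[.52321,-.12701,.32562],[-177.894,-34.933,7.668]),
([6.855,12.036,-39.277,-5.074,-5.296,86.256],[.62822,-.11379,.09915],[-173.782,-32.897,-3.638])]
R=lambda a,t:Ro.from_euler(a,t,degrees=True)
def rots(q):
    A=R('z',q[0]);B=A*R('y',q[1]);F=A*R('y',q[1]-q[2]);G=F*R('x',q[3]);H=G*R('y',-q[4])
    return A,B,F,G,H,H*R('x',-q[5])   # tool approach = x of H
def feats(q):
    A,B,F,G,H,_=rots(q); return [A,B,F,G,H]
# position: linear in c
M=[];P=[]
for q,p,e in D:
    A,B,F,G,H=[x.as_matrix() for x in feats(q)]
    M.append(np.hstack([A,B,F,G,H])); P.append(p)
M=np.vstack(M);P=np.hstack(P)
c=np.linalg.lstsq(M,P,rcond=1e-6)[0]
# orientation offset: last frame -> tool
Q=[rots(q)[5].inv()*R('xyz',e) for q,p,e in D]
Qm=Ro.concatenate(Q).mean()
def fk(q):
    m=np.hstack([x.as_matrix() for x in feats(q)]); return m@c, rots(q)[5]*Qm
LO=np.array([-176.03,-82.01,-58.28,-173.87,-174.79,-173.66]);HI=np.array([176.03,121.73,71.71,95.51,-.11,173.66])
def ik(p,e,q0):
    T=R('xyz',e)
    f=lambda q:np.r_[(fk(q)[0]-p)*1000,(T.inv()*fk(q)[1]).as_rotvec(degrees=True)*3]
    s=least_squares(f,np.clip(q0,LO+.2,HI-.2),bounds=(LO,HI),x_scale=10); return s.x,np.abs(f(s.x)).max()
E
python3 - <<'E'
from kin import *
np.set_printoptions(precision=3,suppress=True)
print(c.reshape(5,3)); print(np.abs(M@c-P).reshape(-1,3).max(1)); print([round((Qm.inv()*x).magnitude()*57.3,2) for x in Q])
q=D[-1][0]
from itertools import product
for yaw,lean in product((-40,-30,-20,-12,-3.6,5,15,25,35),(30,34.8)):
    tz=R('xyz',[180,-lean,yaw]).apply([0,0,1]); best=[]
    for j4 in(-160,-90,-45,-5,45,90):
        for j5 in (-8,-25):
            x,err=ik(np.array([.622,-.136,.111])+.0188*tz,[180,-lean,yaw],[5,12,-40,j4,j5,86]); best.append((err,x))
    best.sort(key=lambda t:t[0]); print(yaw,lean,round(best[0][0],2),best[0][1])
E
```

```text
[[ 0.062 -0.002 -0.146]
 [-0.025 -0.002  0.457]
 [ 0.218 -0.002 -0.139]
 [ 0.218 -0.086  0.195]
 [-0.017 -0.086  0.115]]
[0.096 0.014 0.028 0.017 0.023 0.035 0.044 0.062 0.109 0.06  0.068]
[34.13, 34.57, 34.75, 9.93, 54.8, 130.78, 144.92, 79.05, 52.49, 42.76, 42.9]
-40 30 0.0 [ -1.759  14.579 -29.412 -10.164 -36.432  15.634]
-40 34.8 0.0 [ -4.956  15.855 -29.876 -15.996 -30.931  13.783]
-30 30 0.0 [ -0.362  14.665 -28.985  -7.639 -35.805  26.133]
-30 34.8 0.0 [ -2.913  16.04  -29.4   -12.343 -29.845  24.604]
-20 30 0.0 [  1.161  14.609 -28.499  -4.861 -35.672  36.724]
-20 34.8 0.0 [ -0.622  16.017 -28.802  -8.205 -29.484  35.648]
-12 30 0.0 [  2.418  14.461 -28.074  -2.545 -35.925  45.228]
-12 34.8 0.0 [  1.284  15.839 -28.238  -4.713 -29.732  44.572]
-3.6 30 0.0 [  3.724  14.209 -27.606  -0.106 -36.523  54.154]
-3.6 34.8 0.0 [  3.255  15.504 -27.581  -1.032 -30.491  53.947]
5 30 0.0 [  5.005  13.856 -27.12    2.323 -37.47   63.253]
5 34.8 0.0 [  5.157  15.012 -26.869   2.603 -31.764  63.476]
15 30 0.0 [  6.373  13.341 -26.566   4.972 -38.957  73.747]
15 34.8 0.0 [  7.135  14.281 -26.038   6.503 -33.807  74.383]
25 30 0.0 [  7.572  12.736 -26.05    7.353 -40.806  84.116]
25 34.8 0.0 [  8.808  13.417 -25.255   9.936 -36.362  85.045]
35 30 0.0 [  8.578  12.068 -25.593   9.407 -42.952  94.346]
35 34.8 0.0 [ 10.157  12.466 -24.558  12.837 -39.333  95.435]
```

```bash
sed -i "s/G=F\*R('x',q\[3\])/G=F*R('x',-q[3])/" kin.py; cat > scan.py <<'E'
from kin import *
np.set_printoptions(precision=3,suppress=True)
print(c.reshape(5,3)); print(np.abs(M@c-P).reshape(-1,3).max(1)); print([round((Qm.inv()*x).magnitude()*57.3,2) for x in Q])
from itertools import product
for yaw,lean in product((-40,-30,-20,-12,-3.6,5,15,25,35),(30,34.8)):
    tz=R('xyz',[180,-lean,yaw]).apply([0,0,1]); best=[]
    for j4 in(-160,-90,-45,-5,45,90):
        for j5 in (-8,-25):
            x,err=ik(np.array([.622,-.136,.111])+.0188*tz,[180,-lean,yaw],[5,12,-40,j4,j5,86]); best.append((err,x))
    best.sort(key=lambda t:t[0]); print(yaw,lean,round(best[0][0],2),best[0][1])
E
python3 scan.py
```

```text
[[-0.    -0.     0.199]
 [ 0.    -0.     0.602]
 [ 0.232 -0.    -0.   ]
 [ 0.232 -0.096 -0.   ]
 [ 0.378 -0.096  0.   ]]
[0. 0. 0. 0. 0. 0. 0. 0. 0. 0. 0.]
[0.0, 0.0, 0.0, 0.0, 0.0, 0.0, 0.0, 0.0, 0.0, 0.0, 0.0]
-40 30 3.04 [ -4.483  13.537 -54.309  95.51  -17.087 -37.87 ]
-40 34.8 10.94 [ -2.249  13.992 -54.361  95.51  -21.061 -40.128]
-30 30 9.93 [ -7.561  12.715 -54.027  95.51  -11.402 -26.02 ]
-30 34.8 20.3 [ -5.828  12.809 -54.021  95.51  -14.388 -27.797]
-20 30 15.14 [-11.196  12.186 -53.754  95.51   -4.884 -13.587]
-20 34.8 27.53 [-10.23   12.003 -53.683  95.51   -6.502 -14.588]
-12 30 15.46 [ -0.78   12.426 -50.914  53.498  -3.082  26.463]
-12 34.8 23.72 [  4.27   12.92  -44.23   14.219  -1.788  62.093]
-3.6 30 7.46 [  4.042  12.893 -46.237  24.67   -2.746  58.667]
-3.6 34.8 14.15 [  4.83   13.044 -42.343   2.576  -0.358  80.475]
5 30 0.0 [  5.279  13.254 -38.539   0.975  -8.208  88.794]
5 34.8 0.32 [  5.191  12.984 -42.107   0.603  -0.11   89.24 ]
15 30 0.0 [ -0.583  14.342 -26.908 -21.935 -21.074 124.173]
15 34.8 0.0 [ -3.697  14.006 -25.81  -32.739 -19.774 136.706]
25 30 0.0 [ -5.666  15.891 -20.912 -30.338 -30.325 143.982]
25 34.8 0.0 [ -9.528  15.812 -20.159 -39.791 -30.362 155.167]
35 30 0.0 [ -9.342  17.831 -16.337 -34.124 -38.533 158.171]
35 34.8 0.0 [-13.31   18.062 -15.732 -42.123 -39.45  167.601]
```

```bash
cat > sim.py <<'E'
from kin import *
def step(p,T,q,wp,mode):
    f=lambda x:np.r_[(fk(x)[0]-p)*wp,(fk(x)[1]*T.inv()).as_rotvec()]
    if mode=='ls':
        return least_squares(f,np.clip(q,LO+1e-3,HI-1e-3),bounds=(LO,HI),x_scale=10).x
    n,lam=mode
    for _ in range(n):
        e=f(q); Jm=np.array([(f(q+np.eye(6)[i]*1e-3)-e)/(1e-3*np.pi/180) for i in range(6)]).T
        q=np.clip(q-np.degrees(Jm.T@np.linalg.solve(Jm@Jm.T+lam**2*np.eye(6),e)),LO+.06,HI-.06)
    return q
def run(q,rows,wp,mode):
    p0,T0=fk(q); 
    for dx,dy,dz,s in rows:
        p,T=fk(q); g=p0+np.array([dx,dy,dz])/100; GT=Ro.from_rotvec([0,0,s])*T0
        d=g-p; n=np.linalg.norm(d); d*=min(1,.0417/max(n,1e-9))
        w=(GT*T.inv()).as_rotvec(); m=np.linalg.norm(w); w*=min(1,.125/max(m,1e-9))
        q=step(p+d,Ro.from_rotvec(w)*T,q,wp,mode)
    return q
lin=lambda a,n:[tuple(np.array(a)*(k+1)/n) for k in range(n)]
E
cat > t.py <<'E'
from sim import *
np.set_printoptions(precision=1,suppress=True,linewidth=150)
r1=[(2,-2,-2,.12),(4,-4,-4,.24),(6,-6,-6,.36),(8,-8,-8,.48),(10,-10,-10,.6),(12,-12,-12,.72),(14,-14,-14,.84),(16,-16,-16,.96),(18,-18,-18,1.08),(20,-20,-20,1.2)]
r0=[(-2,-2,-1,.12),(-4,-4,-2,.24),(-6,-6,-3,.36),(-8,-8,-4,.48)]+[(-10,-8,-5,.6+.12*i) for i in range(6)]
r2=[(4,0,0,0),(8,0,0,0),(12,0,0,0),(16,0,0,0)]+[(80,0,0,0)]*6
r3=[(.7,0,-1,0),(1.8,-.1,-2.5,0),(2.9,-.1,-4.1,0),(4,-.2,-5.7,0),(5,-.2,-7.2,0),(6,-.3,-8.6,0),(6.7,-.3,-9.6,0),(7.2,-.3,-10.3,0),(7.4,-.3,-10.6,0),(7.4,-.3,-10.6,0)]
qa,_=ik(np.array([.7127,.002,.4042]),[179.9,-2.6,-.1],[14,30,40,.7,-98,76])
qb,_=ik(np.array([.5588,-.1336,.2018]),[-178.1,-34.7,-3.4],[4,-5,-40,-5,-20,88])
print('start b',qb)
for wp in(1,3,10):
  for mode in('ls',(1,.05),(10,.05),(10,.02),(10,.1)):
    print(wp,mode)
    for q,rr,t in((D[3][0],r0,D[4]),(D[4][0],r1,D[5]),(qa,r2,D[2]),(qb,r3,D[10])):
        x=run(np.array(q),rr,wp,mode); print('   ',x-np.array(t[0]))
E
time timeout 400 python3 t.py
```

```text
start b [  6.6  -4.7 -52.4  26.4  -8.6  55.7]
1 ls
    [32.1 -8.2 -0.  15.2  0.5  0.1]
    [27.5 -7.  -0.6 11.9 -0.1  0.1]
    [-0.1  0.1 -0.  -0.5 -0.8 -0. ]
    [-4.1  1.3 -2.4  7.5  5.  -3.7]
1 (1, 0.05)
    [ -8.5  -4.7 -30.9  36.4  32.1  -0. ]
    [-19.3  13.7 -27.4  83.8  40.9   0. ]
    [-1.6  6.2 -0.1 -0.7 -0.4  1.4]
    [-4.1  0.6 -3.5 12.   5.1 -8.2]
1 (10, 0.05)
    [ -8.4  -4.8 -31.1  36.5  32.3  -0. ]
    [-19.9  13.8 -26.5  82.5  40.5   0. ]
    [ -1.6  10.   -0.1  -0.7 -10.7   1.5]
    [-4.1  1.3 -2.3  7.2  4.8 -3.4]
1 (10, 0.02)
    [ -8.5  -4.8 -31.1  36.5  32.3  -0. ]
    [-19.9  13.8 -26.5  82.5  40.6   0. ]
    [ -1.4  13.9  -0.1  -0.  -23.4   1.8]
    [ 15.5  -4.  -13.2   9.9   5.1 -21.2]
1 (10, 0.1)
    [ -8.2  -4.8 -31.1  36.5  32.2  -0. ]
    [-19.2  13.9 -26.9  83.1  40.1   0. ]
    [-1.2  6.9 -0.1 -0.6 -4.7  1.1]
    [-4.1  1.3 -2.4  7.5  5.  -3.7]
3 ls
    [-22.8  11.6  -0.  -12.2  -4.1   0.1]
    [-31.8  16.1  -0.  -11.8  -0.1   0.1]
    [ 0.2 -0.2 -0.   1.3  4.5  0.1]
    [-2.2  1.  -2.8  6.8  5.1 -4.6]
3 (1, 0.05)
    [ -8.5  -4.7 -30.9  36.4  32.1  -0. 
[... 850 characters left out ...]
 -0. ]
    [-19.5  13.8 -27.1  83.5  40.7   0. ]
    [-1.8  9.7 -0.1 -0.6 -5.2  1.7]
    [-1.9  1.  -3.4  7.7  5.1 -5.8]
10 (10, 0.05)
    [ -8.5  -4.8 -31.1  36.5  32.3  -0. ]
    [-20.   13.8 -26.4  82.4  40.4   0. ]
    [ -1.3  26.1  -0.1   1.6 -46.3   3.5]
    [-1.8  1.  -2.9  6.5  4.9 -4.6]
10 (10, 0.02)
    [ -8.5  -4.8 -31.1  36.5  32.3  -0. ]
    [-19.9  13.8 -26.5  82.5  40.6   0. ]
    [   8.2    3.5 -125.6 -155.2  -55.6 -237.5]
    [ -40.2   -8.7  -18.7  100.5    5.1 -114.6]
10 (10, 0.1)
    [ -8.5  -4.8 -31.1  36.5  32.3  -0. ]
    [-20.   14.1 -26.1  82.3  40.    0. ]
    [-1.6  5.5 -0.1 -0.5 -2.9  1.5]
    [-1.8  1.  -3.   6.7  5.1 -4.8]
real	0m9.407s
user	0m9.882s
sys	0m0.056s
```

```bash
cat > t2.py <<'E'
import kin; kin.HI[4]=-5.2
exec(open('t.py').read().split("for wp in")[0])
for wp in(1,1.2,1.5,1.8,2.2):
    print(wp)
    for q,rr,t in((D[3][0],r0,D[4]),(D[4][0],r1,D[5]),(qa,r2,D[2]),(qb,r3,D[10])):
        x=run(np.array(q),rr,wp,'ls'); print('   ',x-np.array(t[0]))
E
python3 t2.py
```

```text
start b [  6.6  -4.7 -52.4  26.4  -8.6  55.7]
1
    [32.1 -8.2 -0.  15.2  0.5  0.1]
    [27.5 -7.  -0.6 11.9 -0.1  0.1]
    [-0.1  0.1 -0.  -0.5 -0.8 -0. ]
    [-4.8  0.9  1.9 -0.8  0.1  5.1]
1.2
    [22.6 -5.9 -0.  11.4  0.8  0.1]
    [20.6 -5.5 -0.   9.3 -0.1  0.1]
    [-0.1  0.1 -0.  -0.4 -0.5  0. ]
    [-4.4  1.   1.9 -1.4  0.1  5.3]
1.5
    [ 7.7 -2.  -0.   4.5  0.7  0.1]
    [ 7.7 -2.3 -0.   3.6 -0.1  0.1]
    [-0.1  0.1 -0.  -0.2  0.1  0. ]
    [-3.9  1.   1.8 -2.   0.1  5.6]
1.8
    [-4.8  2.  -0.  -1.6 -0.1  0.1]
    [-5.1  1.9 -0.  -2.3 -0.1  0.1]
    [-0.   0.  -0.   0.1  0.8  0. ]
    [-3.6  1.   1.8 -2.4  0.1  5.7]
2.2
    [-15.9   6.8  -0.   -7.3  -1.5   0.1]
    [-18.    7.6  -0.   -7.5  -0.1   0.1]
    [ 0.  -0.1 -0.   0.4  1.9  0.1]
    [-3.3  1.   1.8 -2.7  0.1  5.8]
```

```bash
cat > s1.py <<'E'
import kin; kin.HI[4]=-5.4
from sim import *
np.set_printoptions(precision=1,suppress=True,linewidth=150)
for yaw in(-3.6,0,4,7,10,13):
  for lean in(26,30,33,36):
    tz=R('xyz',[180,-lean,yaw]).apply([0,0,1])
    b=min((ik(np.array([.622,-.136,.111])+.0188*tz,[180,-lean,yaw],[5,12,-40,j4,-15,86])[::-1] for j4 in(-40,0,40)),key=lambda t:t[0])
    print(yaw,lean,round(b[0],1),b[1])
E
python3 s1.py
cat > s2.py <<'E'
import kin,time; kin.HI[4]=-5.4
from sim import *
rng=np.random.default_rng(0); q0=np.array([6.855,12.036,-39.277,-5.074,-5.296,86.256]); W=1.67; res=[];t0=time.time()
while time.time()-t0<150:
    a=(-13,rng.uniform(-5,10),rng.uniform(22,28),rng.uniform(-1.1,1.1)); qa=run(q0,lin(a,10),W,'ls')
    b=(rng.uniform(-25,35),rng.uniform(-25,25),rng.uniform(-3,30),rng.uniform(-1.2,1.2)); qb=run(qa,lin(b,10),W,'ls')
    p,T=fk(qb); e=T.as_euler('xyz',degrees=True)
    if p[2]>.3: res.append((abs(abs(e[0])-180)+.3*abs(e[1]+33),a,b,p,e,qb))
res.sort(key=lambda t:t[0]); np.set_printoptions(precision=2,suppress=True,linewidth=160)
print(len(res))
for x in res[:6]: print(round(x[0],2),np.array(x[1]),np.array(x[2]),x[3],x[4],x[5])
E
python3 s2.py
```

```text
-3.6 26 1.2 [  4.   13.  -47.   32.8  -5.4  50.4]
-3.6 30 7.6 [  5.1  13.  -43.6  17.3  -5.4  65.1]
-3.6 33 12.6 [  5.   13.1 -40.2   3.   -5.4  79.7]
-3.6 36 16.1 [  3.6  13.1 -36.3 -13.4  -5.4  97.6]
0 26 0.0 [  6.   13.4 -42.1  16.8  -9.1  68. ]
0 30 4.4 [  5.4  13.1 -42.4  12.1  -5.4  73.3]
0 33 8.1 [  4.9  13.1 -39.3  -0.9  -5.4  86.7]
0 36 10.3 [  3.5  13.  -35.9 -15.   -5.4 102.1]
4 26 0.0 [  5.6  13.8 -36.3   2.9 -14.   85.8]
4 30 0.0 [  5.5  13.1 -41.4   7.6  -5.6  81.1]
4 33 2.5 [  4.9  13.1 -38.7  -3.6  -5.4  92.8]
4 36 3.6 [  3.6  13.  -35.8 -15.7  -5.4 106. ]
7 26 0.0 [  4.5  14.1 -33.1  -3.7 -16.9  95.8]
7 30 0.0 [  4.3  13.5 -35.   -6.8 -11.7  99. ]
7 33 0.0 [  3.8  13.2 -35.3 -11.5  -8.8 104. ]
7 36 0.0 [  2.6  13.  -33.9 -19.9  -7.6 113.3]
10 26 0.0 [  3.2  14.3 -30.5  -8.9 -19.5 104.4]
10 30 0.0 [  2.4  13.8 -31.3 -14.1 -15.6 110.2]
10 33 0.0 [  1.3  13.5 -30.9 -20.2 -13.7 116.9]
10 36 0.0 [ -0.6  13.3 -29.6 -28.4 -13.1 126.4]
13 26 0.0 [  1.9  14.6 -28.2 -13.  -22.1 112.1]
13 30 0.0 [  0.6  14.1 -28.5 -19.3 -19.  119.1]
13 33 0.0 [ -0.9  13.8 -27.9 -25.6 -17.7 126.
[... 306 characters left out ...]
2.92  102.87] [   0.02   35.08   71.71  -42.52 -130.62  166.71]
4.11 [-13.     9.6   22.42   0.75] [ 34.2  -16.89  20.23   0.74] [ 0.78 -0.16  0.48] [-175.9   -32.97   81.88] [ -15.22   40.07   71.71  -39.62 -123.81  166.27]
5.17 [-13.    -3.14  26.02   0.32] [11.92 -5.82 29.91  1.15] [ 0.6  -0.19  0.64] [-174.84  -33.01   81.02] [ -23.46   27.57   71.71  -48.54 -137.86  160.05]
5.29 [-13.     3.56  22.37   0.13] [-23.9   -3.58  10.7   -0.99] [ 0.32 -0.11  0.43] [-174.95  -32.21  -53.19] [  91.26  -45.71  -40.31   25.34 -117.29  -45.62]
5.49 [-13.     6.17  25.83   0.01] [-24.02  23.3   -2.56   0.07] [0.28 0.2  0.33] [-174.7   -32.39    0.85] [ 147.29  -47.4   -51.24   23.26 -109.65  -51.59]
```

```bash
cat > s3.py <<'E'
import kin,time,sys; kin.HI[4]=-5.4
from sim import *
rng=np.random.default_rng(int(sys.argv[1])); q0=np.array([6.855,12.036,-39.277,-5.074,-5.296,86.256]); W=1.67; res=[];t0=time.time()
p0,T0=fk(q0); e0=T0.as_euler('xyz',degrees=True)
while time.time()-t0<170:
    p=np.array([rng.uniform(.35,.7),rng.uniform(-.35,.3),rng.uniform(.2,.5)]); 
    if p[2]<.33 and p[0]>.5: continue
    yaw=rng.uniform(-90,90)
    qa,err=ik(p,[e0[0],e0[1],yaw],q0)
    if err>.5: continue
    b=np.r_[rng.uniform(-30,30,2),rng.uniform(-20,20),rng.uniform(-1.2,1.2)]
    qb=run(qa,lin(b,10),W,'ls'); P,T=fk(qb); e=T.as_euler('xyz',degrees=True)
    if P[2]>.33 or (P[2]>.19 and P[0]<.5): res.append((abs(abs(e[0])-180)+.3*abs(e[1]+33),np.r_[p*100,yaw],b,P*100,e,qb))
res.sort(key=lambda t:t[0]); np.set_printoptions(precision=1,suppress=True,linewidth=170)
print(len(res))
for x in res[:5]: print(round(x[0],2),x[1],x[2].round(2),x[3],x[4],x[5])
E
for i in 1 2 3 4; do python3 s3.py $i & done; wait; nproc
```

```text
745
3.83 [ 59.7 -26.8  41.9  24.4] [23.1 -6.8 14.   0.7] [ 75.5 -29.   49.8] [-176.2  -33.2   66. ] [ -25.2   39.1   71.7  -39.5 -121.   160.8]
3.83 [ 42.6  26.2  39.6 -42.9] [-29.8  -8.8   4.4   0.9] [14.6 24.6 44. ] [-176.3  -32.4    8.8] [ 176.   -40.5  -33.3   13.2 -127.6  -70.9]
3.95 [ 38.1  29.1  40.5 -39. ] [-16.3 -21.  -15.5   0.5] [26.5 17.1 26.2] [-176.3  -32.3   -8.9] [ 154.5  -47.6  -56.    13.3 -111.4  -70.7]
4.06 [66.2 17.4 44.3 72.8] [ 7.2 18.  18.5  0.8] [66.4 32.9 55.7] [-176.   -33.2  118. ] [  21.7   34.5   71.7  -42.4 -127.5  161.1]
4.17 [58.1 10.4 47.2 77.6] [15.5 25.  18.5  0.8] [64.1 31.2 56.5] [-175.8  -33.   123.5] [  21.5   33.7   71.7  -43.4 -131.3  164.8]
698
4.06 [ 69.6 -12.1  47.2  50.3] [ 18.7 -27.3   4.9   0.4] [ 76.3 -28.9  44.2] [-176.   -32.8   74.8] [ -24.1   42.9   71.7  -38.4 -122.6  169.9]
4.27 [63.5 11.  40.8 60.7] [10.7 28.9 15.7  0.9] [70.1 38.4 53. ] [-175.8  -33.4  110.6] [  24.3   36.8   71.7  -39.8 -120.4  155.4]
4.58 [ 40.4  28.4  40.1 -61.4] [-11.9 -23.  -11.9   0.7] [31.8  8.2 28.3] [-175.7  -32.1  -23.7] [ 130.3  -47.5  -55.3   18.5 -
[... 983 characters left out ...]
 -83.1]
690
3.25 [69.  23.4 47.7 66.7] [ 6.6 26.1 12.5  1.1] [65.3 43.  50.8] [-176.8  -33.1  126.4] [  29.3   38.2   71.7  -40.3 -124.4  164.9]
3.4 [ 43.7  16.2  26.1 -86. ] [-21.1 -22.6  -4.4   1. ] [33.   2.2 24.7] [-177.2  -31.1  -30.2] [ 125.8  -51.5  -58.3   15.8 -110.3  -63.3]
3.64 [ 52.8 -23.5  46.3   1.7] [ 26.1 -27.8   6.5   0.9] [ 71.6 -43.6  47. ] [-176.4  -33.3   53.3] [ -35.3   41.1   71.7  -38.4 -117.8  160.4]
4.06 [ 68.4 -14.6  46.4  56.2] [22.8 11.3 13.7  0.7] [76.8 -2.1 49.5] [-176.   -32.8   97.3] [  -5.1   39.1   71.7  -40.2 -127.4  169.9]
4.18 [53.7 12.4 47.8 52.3] [22.   3.6 10.4  1.1] [70.3 16.1 53.9] [-175.9  -32.8  115. ] [   9.1   35.7   71.7  -42.2 -131.9  169.7]
4
```

```bash
cat > s4.py <<'E'
import kin,time; kin.HI[4]=-5.4
from sim import *
np.set_printoptions(precision=2,suppress=True,linewidth=170); W=1.67
q0=np.array([6.855,12.036,-39.277,-5.074,-5.296,86.256])
A=[(-1,0,1.5,0),(-3,0,4.5,0),(-5,0,7.5,0),(-7,.3,11,0),(-9,.6,14.5,.1),(-9,1,18,.22),(-9,1.3,21.5,.34),(-8,1.5,25,.46),(-6,1.7,28,.58),(-4,2,31,.7)]
B=[(3*k,0,min(1.5*k,12),min(.1*k,.9)) for k in range(1,11)]
def show(n,q): p,T=fk(q); print(n,p*100,T.as_euler('xyz',degrees=True),q)
qA=run(q0,A,W,'ls'); show('A',qA); qB=run(qA,B,W,'ls'); show('B',qB)
for d in((60,0,0,0),(60,0,60,0),(40,0,80,0),(60,0,30,.3),(60,20,30,0),(60,-20,30,0)):
    q=qB
    for k in range(3): q=run(q,[d]*10,W,'ls')
    show(d,q)
E
python3 s4.py
```

```text
A [58.82 -9.38 40.91] [-173.78  -32.9    36.47] [ -9.81   1.66   3.76 -28.83 -74.68 141.54]
B [79.51 -7.04 47.8 ] [-175.74  -32.97   88.03] [  -8.82   40.35   71.71  -39.52 -123.62  166.26]
(60, 0, 0, 0) [102.88   7.66  16.22] [177.39 -32.98  88.02] [  1.89  60.75  71.71 -32.77 -94.52 170.83]
(60, 0, 60, 0) [79.32  9.93 58.2 ] [178.42 -34.23  88.  ] [   2.72   33.38   71.71  -38.81 -117.05  153.15]
(40, 0, 80, 0) [63.6  10.09 71.86] [179.25 -34.6   87.98] [   2.05   21.34   71.71  -44.97 -126.86  143.62]
(60, 0, 30, 0.3) [62.58 28.81 55.75] [-177.06  -33.83  134.05] [  20.66   34.24   71.71  -44.68 -135.83  173.66]
(60, 20, 30, 0) [92.1  27.56 42.76] [177.83 -34.57  88.01] [  14.22   45.04   71.71  -32.98 -101.26  152.02]
(60, -20, 30, 0) [88.33 -8.98 39.99] [178.02 -32.88  88.03] [  -9.06   45.91   71.71  -36.2  -113.24  171.04]
```

Call:
{"fn": "servo_tool", "kwargs": {
  "targets": [
    {"dx": -1, "dy": 0, "dz": 1.5, "spin": 0, "grip": 100},
    {"dx": -3, "dy": 0, "dz": 4.5, "spin": 0, "grip": 100},
    {"dx": -5, "dy": 0, "dz": 7.5, "spin": 0, "grip": 100},
    {"dx": -7, "dy": 0.3, "dz": 11, "spin": 0, "grip": 100},
    {"dx": -9, "dy": 0.6, "dz": 14.5, "spin": 0.1, "grip": 100},
    {"dx": -9, "dy": 1, "dz": 18, "spin": 0.22, "grip": 100},
    {"dx": -9, "dy": 1.3, "dz": 21.5, "spin": 0.34, "grip": 100},
    {"dx": -8, "dy": 1.5, "dz": 25, "spin": 0.46, "grip": 100},
    {"dx": -6, "dy": 1.7, "dz": 28, "spin": 0.58, "grip": 100},
    {"dx": -4, "dy": 2, "dz": 31, "spin": 0.7, "grip": 100}
  ]
}}

```text
time_s: 14.63
tcp_pos: [0.5801, -0.0949, 0.4046]
eef_rot: [-174.1, -33.1, 31.0]
contact_force: [0.7, 0.6, 0.6]
gripper_width: 0.0875
```

Call:
{"fn": "servo_tool", "kwargs": {
  "targets": [
    {"dx": 3, "dy": 0, "dz": 1.5, "spin": 0.1, "grip": 60},
    {"dx": 6, "dy": 0, "dz": 3, "spin": 0.2, "grip": 60},
    {"dx": 9, "dy": 0, "dz": 4.5, "spin": 0.3, "grip": 60},
    {"dx": 12, "dy": 0, "dz": 6, "spin": 0.4, "grip": 60},
    {"dx": 15, "dy": 0, "dz": 7.5, "spin": 0.5, "grip": 60},
    {"dx": 18, "dy": 0, "dz": 9, "spin": 0.6, "grip": 60},
    {"dx": 21, "dy": 0, "dz": 10.5, "spin": 0.7, "grip": 60},
    {"dx": 24, "dy": 0, "dz": 12, "spin": 0.8, "grip": 60},
    {"dx": 27, "dy": 0, "dz": 12, "spin": 0.9, "grip": 60},
    {"dx": 30, "dy": 0, "dz": 12, "spin": 0.9, "grip": 60}
  ]
}}

```text
time_s: 15.47
tcp_pos: [0.8145, -0.0757, 0.4715]
eef_rot: [-175.0, -33.0, 81.9]
contact_force: [1.7, -0.5, -3.3]
gripper_width: 0.0528
```

Call:
{"fn": "servo_tool", "kwargs": {
  "targets": [
    {"dx": 60, "dy": 0, "dz": 60, "spin": 0, "grip": 60},
    {"dx": 60, "dy": 0, "dz": 60, "spin": 0, "grip": 60},
    {"dx": 60, "dy": 0, "dz": 60, "spin": 0, "grip": 60},
    {"dx": 60, "dy": 0, "dz": 60, "spin": 0, "grip": 60},
    {"dx": 60, "dy": 0, "dz": 60, "spin": 0, "grip": 60},
    {"dx": 60, "dy": 0, "dz": 60, "spin": 0, "grip": 60},
    {"dx": 60, "dy": 0, "dz": 60, "spin": 0, "grip": 60},
    {"dx": 60, "dy": 0, "dz": 60, "spin": 0, "grip": 60},
    {"dx": 60, "dy": 0, "dz": 60, "spin": 0, "grip": 60},
    {"dx": 60, "dy": 0, "dz": 60, "spin": 0, "grip": 60}
  ]
}}

```text
time_s: 16.3
tcp_pos: [0.8149, -0.0015, 0.5255]
eef_rot: [-177.6, -33.4, 81.9]
contact_force: [-0.3, -0.7, -0.7]
gripper_width: 0.0524
```

```bash
python3 -c "
from plant import r
s=r.get_state(); print(s['joints'],s['tcp_pos'],s['eef_rot'])"
```

```text
[  -4.26296353   37.24749905   71.70609895  -38.8252168  -118.39103871
  156.01917441] [ 0.81494423 -0.00150191  0.52551315] [-177.63981343  -33.40018539   81.89892023]
```

Call:
{"fn": "servo_tool", "kwargs": {
  "targets": [
    {"dx": 60, "dy": 0, "dz": 60, "spin": 0, "grip": 60},
    {"dx": 60, "dy": 0, "dz": 60, "spin": 0, "grip": 60},
    {"dx": 60, "dy": 0, "dz": 60, "spin": 0, "grip": 60},
    {"dx": 60, "dy": 0, "dz": 60, "spin": 0, "grip": 60},
    {"dx": 60, "dy": 0, "dz": 60, "spin": 0, "grip": 60},
    {"dx": 60, "dy": 0, "dz": 60, "spin": 0, "grip": 60},
    {"dx": 60, "dy": 0, "dz": 60, "spin": 0, "grip": 60},
    {"dx": 60, "dy": 0, "dz": 60, "spin": 0, "grip": 60},
    {"dx": 60, "dy": 0, "dz": 60, "spin": 0, "grip": 60},
    {"dx": 60, "dy": 0, "dz": 60, "spin": 0, "grip": 60}
  ]
}}

```text
time_s: 17.13
tcp_pos: [0.8158, 0.0559, 0.5575]
eef_rot: [-179.5, -34.0, 81.9]
contact_force: [-0.2, -0.0, 0.5]
gripper_width: 0.0525
```

```bash
cat > plan.py <<'E'
import kin; kin.HI[4]=-5.4
from sim import *; from plant import r
np.set_printoptions(precision=2,suppress=True,linewidth=170)
def show(n,q): p,T=fk(q); print(n,p*100,T.as_euler('xyz',degrees=True),q)
def play(calls,q=None,W=1.67):
    q=np.array(r.get_state()['joints']) if q is None else q; show('start',q)
    for i,c in enumerate(calls): q=run(q,c,W,'ls'); show(i,q)
    return q
E
python3 - <<'E'
from plan import *
q=np.array(r.get_state()['joints']); p,T=fk(q); e=T.as_euler('xyz',degrees=True); 
for yaw in (6,8,10):
    tz=R('xyz',[e[0],e[1],yaw]).apply([0,0,1]); g=np.array([.622,-.136,.111])+.0188*tz; pre=g-.13*tz
    s=np.radians(yaw-e[2]); print(yaw,g,pre)
    a=(pre+[-.06,0,.12]-p)*100; A=[tuple(np.r_[a*min(1,(k/9)),-min(abs(s),.12*k)]) for k in range(1,11)]
    q1=play([A],q); p1,T1=fk(q1); b=(pre-p1)*100; sb=np.radians(yaw-T1.as_euler('xyz',degrees=True)[2])
    q2=play([lin((*b,sb),10),lin((*(g-pre)*100,0),10)],q1)
E
```

```text
6 [ 0.63 -0.13  0.1 ] [ 0.56 -0.14  0.2 ]
start [81.58  5.59 55.74] [-179.49  -33.97   81.86] [  -0.2    35.18   71.65  -38.09 -115.97  151.84]
0 [ 51.72 -13.28  33.58] [-179.49  -33.97   13.1 ] [  0.86 -12.99 -25.68 -10.44 -44.52 107.69]
start [ 51.72 -13.28  33.58] [-179.49  -33.97   13.1 ] [  0.86 -12.99 -25.68 -10.44 -44.52 107.69]
0 [ 56.03 -14.35  20.32] [-179.49  -33.97    6.  ] [  3.68  -2.72 -38.2   -5.12 -20.67  96.71]
1 [ 63.24 -13.47   9.54] [-179.49  -33.97    6.  ] [  3.63  13.13 -35.21 -13.34  -7.95 105.18]
8 [ 0.63 -0.13  0.1 ] [ 0.56 -0.15  0.2 ]
start [81.58  5.59 55.74] [-179.49  -33.97   81.86] [  -0.2    35.18   71.65  -38.09 -115.97  151.84]
0 [ 51.8  -13.45  33.61] [-179.49  -33.97   13.1 ] [  0.52 -12.81 -25.4  -10.68 -44.68 108.14]
start [ 51.8  -13.45  33.61] [-179.49  -33.97   13.1 ] [  0.52 -12.81 -25.4  -10.68 -44.68 108.14]
0 [ 56.06 -14.56  20.32] [-179.49  -33.97    8.  ] [  1.71  -2.11 -35.45 -10.23 -23.23 104.64]
1 [ 63.24 -13.44   9.54] [-179.49  -33.97    8.  ] [  1.79  13.3  -31.94 -20.   -11.68 114.77]
10 [ 0.63 -0.13  0.1 ] [ 0.56 -0.15  0.2 ]
start [81.58  5.59 55.74] [-179.49  -33.97   81.86] [  -0.2    35.18   71.65  -38.09 -115.97  151.84]
0 [ 51.88 -13.62  33.65] [-179.49  -33.97   13.1 ] [  0.18 -12.62 -25.12 -10.92 -44.83 108.58]
start [ 51.88 -13.62  33.65] [-179.49  -33.97   13.1 ] [  0.18 -12.62 -25.12 -10.92 -44.83 108.58]
0 [ 56.1  -14.78  20.32] [-179.49  -33.97   10.  ] [ -0.34  -1.46 -32.99 -14.53 -25.73 111.75]
1 [ 63.23 -13.4    9.54] [-179.49  -33.97   10.  ] [  0.07  13.51 -29.59 -24.5  -14.67 122.05]
```

Call:
{"fn": "servo_tool", "kwargs": {
  "targets": [
    {"dx": -3, "dy": -1.9, "dz": -2.2, "spin": -0.12, "grip": 60},
    {"dx": -6, "dy": -3.8, "dz": -4.4, "spin": -0.24, "grip": 60},
    {"dx": -9, "dy": -5.7, "dz": -6.6, "spin": -0.36, "grip": 60},
    {"dx": -12, "dy": -7.6, "dz": -8.8, "spin": -0.48, "grip": 60},
    {"dx": -15, "dy": -9.5, "dz": -11, "spin": -0.6, "grip": 60},
    {"dx": -18, "dy": -11.4, "dz": -13.2, "spin": -0.72, "grip": 60},
    {"dx": -21, "dy": -13.3, "dz": -15.4, "spin": -0.84, "grip": 60},
    {"dx": -24, "dy": -15.2, "dz": -17.6, "spin": -0.96, "grip": 60},
    {"dx": -27, "dy": -17.1, "dz": -19.8, "spin": -1.08, "grip": 60},
    {"dx": -30, "dy": -19, "dz": -22, "spin": -1.2, "grip": 60}
  ]
}}

```text
time_s: 17.97
tcp_pos: [0.5506, -0.1125, 0.3641]
eef_rot: [-179.5, -34.1, 17.4]
contact_force: [0.1, 0.6, -0.1]
gripper_width: 0.0528
```

Call:
{"fn": "servo_tool", "kwargs": {
  "targets": [
    {"dx": 0.4, "dy": -0.1, "dz": -1, "spin": -0.01, "grip": 60},
    {"dx": 1, "dy": -0.2, "dz": -2.5, "spin": -0.02, "grip": 60},
    {"dx": 1.6, "dy": -0.3, "dz": -4.5, "spin": -0.03, "grip": 60},
    {"dx": 2.2, "dy": -0.4, "dz": -6.5, "spin": -0.04, "grip": 60},
    {"dx": 2.8, "dy": -0.6, "dz": -8.5, "spin": -0.05, "grip": 60},
    {"dx": 3.4, "dy": -0.8, "dz": -10.5, "spin": -0.07, "grip": 60},
    {"dx": 4, "dy": -1, "dz": -12, "spin": -0.09, "grip": 60},
    {"dx": 4.3, "dy": -1.1, "dz": -13, "spin": -0.09, "grip": 60},
    {"dx": 4.5, "dy": -1.1, "dz": -13.4, "spin": -0.09, "grip": 60},
    {"dx": 4.5, "dy": -1.1, "dz": -13.4, "spin": -0.09, "grip": 60}
  ]
}}

```text
time_s: 18.8
tcp_pos: [0.5975, -0.1223, 0.2296]
eef_rot: [-179.5, -33.9, 12.6]
contact_force: [-0.8, 0.5, 0.4]
gripper_width: 0.0525
```

Call:
{"fn": "servo_tool", "kwargs": {
  "targets": [
    {"dx": -2.5, "dy": -1, "dz": -0.5, "spin": -0.02, "grip": 60},
    {"dx": -4.3, "dy": -2, "dz": -1.5, "spin": -0.05, "grip": 60},
    {"dx": -3.7, "dy": -2.3, "dz": -3, "spin": -0.08, "grip": 60},
    {"dx": -2.2, "dy": -2, "dz": -5, "spin": -0.08, "grip": 60},
    {"dx": -0.8, "dy": -1.8, "dz": -7, "spin": -0.08, "grip": 60},
    {"dx": 0.5, "dy": -1.6, "dz": -9, "spin": -0.08, "grip": 60},
    {"dx": 1.7, "dy": -1.5, "dz": -10.8, "spin": -0.08, "grip": 60},
    {"dx": 2.6, "dy": -1.4, "dz": -12.2, "spin": -0.08, "grip": 60},
    {"dx": 3.2, "dy": -1.3, "dz": -13.1, "spin": -0.08, "grip": 60},
    {"dx": 3.5, "dy": -1.3, "dz": -13.4, "spin": -0.08, "grip": 60}
  ]
}}

```text
time_s: 19.63
tcp_pos: [0.6333, -0.1353, 0.0957]
eef_rot: [-179.5, -33.9, 8.0]
contact_force: [0.5, 0.1, 0.4]
gripper_width: 0.0527
```

```bash
python3 - <<'E'
from h import *
s=r.get_state(); print(s['joints'],s['tcp_pos'],s['eef_rot'],s['contact_force'])
a=r.capture("side")[250:390,280:420]; b=r.capture("top")[190:300,360:460]
cv2.imwrite("pics/atknob2.png",np.hstack([cv2.resize(a,(420,420),interpolation=2),cv2.resize(b,(380,420),interpolation=2)]))
E
```

```text
[  1.64409321  13.36256261 -31.71999068 -20.08197552 -11.88770615
 114.96871078] [ 0.63329927 -0.13528553  0.09572336] [-179.4868493   -33.94458686    8.00169237] [0.45052829 0.12435369 0.43331016]
```

View pics/atknob2.png

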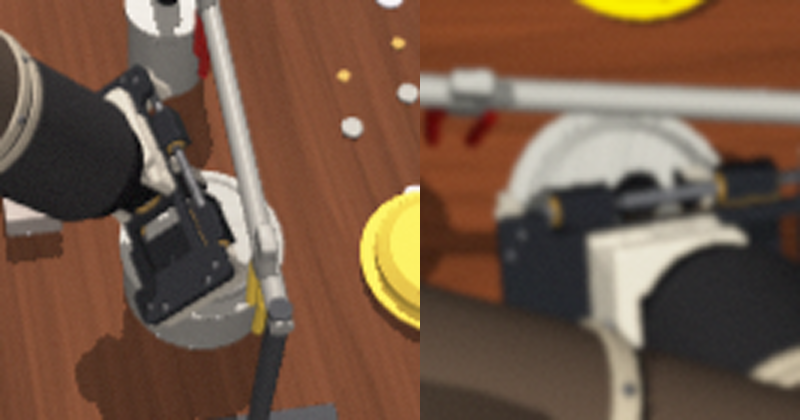

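```bash
python3 - <<'E'
from h import *
from scipy.spatial.transform import Rotation as Ro
np.set_printoptions(precision=3,suppress=True)
for u,v in((254,206),(373,212),(494,218)): print(onz("top",u,v,.275))
s=r.get_state(); T=Ro.from_euler('xyz',s['eef_rot'],degrees=True); print("tool y",T.apply([0,1,0]),"x",T.apply([1,0,0]))
for y in(-.0965,.0965):
    for x in(-.039,.039): print(s['tcp_pos']+T.apply([x,y,-.0188-.047]))
E
```

```text
[0.661 0.201 0.275]
[ 0.647 -0.024  0.275]
[ 0.633 -0.25   0.275]
tool y [ 0.144 -0.99  -0.007] x [0.821 0.115 0.559]
[ 0.551 -0.05   0.13 ]
[ 0.615 -0.041  0.174]
[ 0.579 -0.241  0.129]
[ 0.643 -0.232  0.172]
```

Call:
{"fn": "servo_tool", "kwargs": {
  "targets": [
    {"dx": 0, "dy": 0, "dz": 0, "spin": 0, "grip": 45},
    {"dx": 0, "dy": 0, "dz": 0, "spin": 0, "grip": 30},
    {"dx": 0, "dy": 0, "dz": 0, "spin": 0, "grip": 10},
    {"dx": 0, "dy": 0, "dz": 0, "spin": 0, "grip": 5},
    {"dx": 0, "dy": 0, "dz": 0, "spin": 0, "grip": 5},
    {"dx": 0, "dy": 0, "dz": 0, "spin": 0, "grip": 5},
    {"dx": 0, "dy": 0, "dz": 0.2, "spin": 0, "grip": 5},
    {"dx": 0, "dy": 0, "dz": 0.4, "spin": 0, "grip": 5},
    {"dx": 0, "dy": 0, "dz": 0.7, "spin": 0, "grip": 5},
    {"dx": 0, "dy": 0, "dz": 1, "spin": 0, "grip": 5}
  ],
  "squeeze": 30
}}

```text
time_s: 20.57
tcp_pos: [0.6322, -0.1353, 0.1062]
eef_rot: [-179.5, -33.9, 8.0]
contact_force: [-0.5, 0.0, -2.2]
gripper_width: 0.0272
```

Call:
{"fn": "servo_tool", "kwargs": {
  "targets": [
    {"dx": 0, "dy": 0, "dz": 0.3, "spin": 0, "grip": 5},
    {"dx": 0, "dy": 0, "dz": 0.8, "spin": 0, "grip": 5},
    {"dx": 0, "dy": 0.1, "dz": 1.4, "spin": 0, "grip": 5},
    {"dx": 0, "dy": 0.1, "dz": 2, "spin": 0, "grip": 5},
    {"dx": 0, "dy": 0.2, "dz": 2.6, "spin": 0, "grip": 5},
    {"dx": 0, "dy": 0.2, "dz": 3.2, "spin": 0, "grip": 5},
    {"dx": -0.3, "dy": 0.3, "dz": 3.6, "spin": 0, "grip": 5},
    {"dx": -1, "dy": 0.3, "dz": 3.8, "spin": 0, "grip": 5},
    {"dx": -2.2, "dy": 0.3, "dz": 3.9, "spin": 0, "grip": 5},
    {"dx": -4, "dy": 0.3, "dz": 4, "spin": 0, "grip": 5}
  ]
}}

```text
time_s: 21.4
tcp_pos: [0.5918, -0.1323, 0.1461]
eef_rot: [-179.5, -34.0, 8.0]
contact_force: [0.3, -0.5, -2.2]
gripper_width: 0.0271
```

```bash
python3 - <<'E'
from plan import *
q0=np.array(r.get_state()['joints']); print(q0)
e=r.get_state()['eef_rot']
for yaw in(-40,-20,-10,0,8,20,35):
    Rz=R('z',yaw-8); off=Rz.apply([-.0073,-.0011,-.0417])
    for h in(0,.08):
        x,err=ik(np.array([.439,-.3275,.005+h])-off,[e[0],e[1],yaw],q0); print(yaw,h,round(err,1),x)
E
```

```text
[  3.43   5.07 -36.63 -12.07 -14.77 105.49]
-40 0 24.9 [-39.05  11.95 -35.23 -85.25  -5.4  173.66]
-40 0.08 24.5 [-19.7    1.26 -58.28  48.    -7.51  24.22]
-20 0 4.0 [-22.2   11.52 -39.77 -34.61  -5.4  126.31]
-20 0.08 4.3 [-16.28   1.63 -49.41   1.16  -5.4   85.76]
-10 0 0.0 [-30.02  12.23 -33.65 -44.54 -16.52 150.18]
-10 0.08 0.0 [-24.09   3.13 -36.33 -25.89 -19.31 126.38]
0 0 0.0 [-36.31  14.05 -29.2  -48.45 -26.83 166.65]
0 0.08 0.0 [-32.19   5.6  -29.1  -36.29 -31.01 149.82]
8 0 1.8 [-38.56  15.61 -26.42 -47.48 -33.26 173.66]
8 0.08 0.0 [-36.39   7.81 -25.16 -39.48 -38.64 161.97]
20 0 13.8 [-36.66  17.18 -23.3  -40.   -39.52 173.66]
20 0.08 2.0 [-39.42  11.07 -20.29 -39.79 -48.04 173.66]
35 0 29.7 [-33.25  19.03 -20.1  -31.62 -45.81 173.66]
35 0.08 19.6 [-35.68  13.42 -16.34 -31.99 -54.8  173.66]
```

Call:
{"fn": "servo_tool", "kwargs": {
  "targets": [
    {"dx": -1, "dy": -0.5, "dz": 0, "spin": -0.01, "grip": 5},
    {"dx": -2.8, "dy": -1.8, "dz": 0, "spin": -0.03, "grip": 5},
    {"dx": -5, "dy": -4, "dz": 0, "spin": -0.06, "grip": 5},
    {"dx": -7.2, "dy": -6.8, "dz": -0.5, "spin": -0.1, "grip": 5},
    {"dx": -9.2, "dy": -9.8, "dz": -1, "spin": -0.14, "grip": 5},
    {"dx": -11, "dy": -12.8, "dz": -1.8, "spin": -0.18, "grip": 5},
    {"dx": -12.6, "dy": -15.6, "dz": -2.6, "spin": -0.21, "grip": 5},
    {"dx": -13.8, "dy": -17.8, "dz": -3.4, "spin": -0.227, "grip": 5},
    {"dx": -14.4, "dy": -19.2, "dz": -3.9, "spin": -0.227, "grip": 5},
    {"dx": -14.5, "dy": -19.6, "dz": -4, "spin": -0.227, "grip": 5}
  ]
}}

```text
time_s: 22.23
tcp_pos: [0.4453, -0.3307, 0.1055]
eef_rot: [-179.5, -33.9, -5.2]
contact_force: [-0.1, -0.5, -1.9]
gripper_width: 0.0271
```

```bash
python3 - <<'E'
from h import *
s=r.get_state(); print(s['joints'],s['tcp_pos'],s['eef_rot'],s['contact_force'])
T=r.capture("top"); S=r.capture("side"); cv2.imwrite("pics/top3.png",T)
a=S[280:480,180:400]; b=T[190:380,360:540]
cv2.imwrite("pics/carry.png",np.hstack([cv2.resize(a,(418,380),interpolation=2),cv2.resize(b,(360,380),interpolation=2)]))
print("mat top px",proj("top",[.439,-.3275,.005]),"side",proj("side",[.439,-.3275,.005]))
E
```

```text
[-29.96244627   6.56986268 -32.07339945 -35.88277829 -24.32574464
 144.34377396] [ 0.44532399 -0.33073653  0.10547885] [-179.49356025  -33.92856759   -5.24160345] [-0.07132433 -0.54716857 -1.93285445]
mat top px [494.81759641 329.02341483] side [285.33646356 430.42317504]
```

View pics/carry.png

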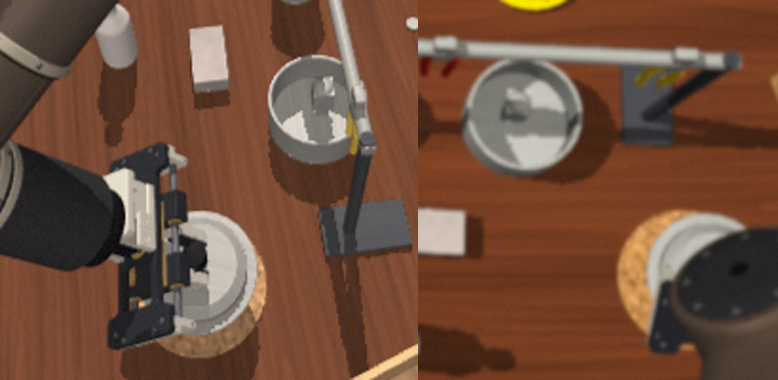

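Call:
{"fn": "servo_tool", "kwargs": {
  "targets": [
    {"dx": 0, "dy": 0.1, "dz": -0.5, "spin": 0, "grip": 5},
    {"dx": 0.1, "dy": 0.2, "dz": -1.4, "spin": 0, "grip": 5},
    {"dx": 0.1, "dy": 0.25, "dz": -2.6, "spin": 0, "grip": 5},
    {"dx": 0.1, "dy": 0.25, "dz": -3.7, "spin": 0, "grip": 5},
    {"dx": 0.1, "dy": 0.25, "dz": -4.6, "spin": 0, "grip": 5},
    {"dx": 0.1, "dy": 0.25, "dz": -5.1, "spin": 0, "grip": 5},
    {"dx": 0.1, "dy": 0.25, "dz": -5.4, "spin": 0, "grip": 5},
    {"dx": 0.1, "dy": 0.25, "dz": -5.55, "spin": 0, "grip": 5},
    {"dx": 0.1, "dy": 0.25, "dz": -5.65, "spin": 0, "grip": 5},
    {"dx": 0.1, "dy": 0.25, "dz": -5.7, "spin": 0, "grip": 5}
  ]
}}

```text
time_s: 23.17
tcp_pos: [0.4487, -0.3258, 0.0496]
eef_rot: [-179.5, -34.0, -5.0]
contact_force: [-0.2, -0.6, -2.4]
gripper_width: 0.0276
```

Call:
{"fn": "servo_tool", "kwargs": {
  "targets": [
    {"dx": 0, "dy": 0, "dz": -0.05, "spin": 0, "grip": 5},
    {"dx": 0, "dy": 0, "dz": -0.1, "spin": 0, "grip": 5},
    {"dx": 0, "dy": 0, "dz": -0.13, "spin": 0, "grip": 5},
    {"dx": 0, "dy": 0, "dz": -0.16, "spin": 0, "grip": 5},
    {"dx": 0, "dy": 0, "dz": -0.18, "spin": 0, "grip": 5},
    {"dx": 0, "dy": 0, "dz": -0.2, "spin": 0, "grip": 5},
    {"dx": 0, "dy": 0, "dz": -0.2, "spin": 0, "grip": 5},
    {"dx": 0, "dy": 0, "dz": -0.2, "spin": 0, "grip": 5},
    {"dx": 0, "dy": 0, "dz": -0.2, "spin": 0, "grip": 5},
    {"dx": 0, "dy": 0, "dz": -0.2, "spin": 0, "grip": 5}
  ]
}}

```text
time_s: 24.0
tcp_pos: [0.4486, -0.3259, 0.0481]
eef_rot: [-179.5, -34.0, -5.0]
contact_force: [-4.9, 2.8, 6.4]
gripper_width: 0.0276
```

Call:
{"fn": "servo_tool", "kwargs": {
  "targets": [
    {"dx": 0, "dy": 0, "dz": 0, "spin": 0, "grip": 35},
    {"dx": 0, "dy": 0, "dz": 0, "spin": 0, "grip": 45},
    {"dx": 0, "dy": 0, "dz": 0, "spin": 0, "grip": 60},
    {"dx": 0, "dy": 0, "dz": 0, "spin": 0, "grip": 60},
    {"dx": -0.5, "dy": 0, "dz": 0.7, "spin": 0, "grip": 60},
    {"dx": -1.5, "dy": 0.1, "dz": 2.2, "spin": 0, "grip": 60},
    {"dx": -3, "dy": 0.2, "dz": 4.5, "spin": 0, "grip": 60},
    {"dx": -4.5, "dy": 0.3, "dz": 7, "spin": 0, "grip": 60},
    {"dx": -5.5, "dy": 1, "dz": 10, "spin": 0, "grip": 60},
    {"dx": -5.5, "dy": 3, "dz": 13.5, "spin": 0, "grip": 60}
  ]
}}

```text
time_s: 24.83
tcp_pos: [0.3917, -0.2993, 0.1795]
eef_rot: [-179.5, -33.9, -5.2]
contact_force: [0.1, 0.0, -0.0]
gripper_width: 0.0522
```

```bash
python3 - <<'E'
from h import *
s=r.get_state(); print(s['time_s'],s['joints'],s['tcp_pos'],s['eef_rot'],s['contact_force'])
T=r.capture("top"); S=r.capture("side"); cv2.imwrite("pics/top4.png",T);cv2.imwrite("pics/side4.png",S)
for c in("top","side"):
    for n in("stake","lid","pot","mat"): print(c,n,[(round(d["p"],2),[int(v) for v in d["extent"]]) for d in r.cut_out(n,c)])
    np.save(f"pics/st_{c}.npy",[d["mask"] for d in r.cut_out("stake",c)])
b=T[205:285,375:455]; a=S[300:370,310:390]
cv2.imwrite("pics/stake.png",np.hstack([cv2.resize(b,(400,400),interpolation=2),cv2.resize(a,(400,350),interpolation=2) if 0 else cv2.copyMakeBorder(cv2.resize(a,(400,350),interpolation=2),0,50,0,0,0)]))
E
```

```text
24.8333 [-26.11468867  -6.89358682 -37.22343251 -24.45364755 -30.0111224
 129.14673494] [ 0.3917268  -0.29930274  0.1795412 ] [-179.5149789   -33.8715358    -5.17867815] [ 0.10094487  0.04530457 -0.0491263 ]
top stake [(0.75, [400, 231, 419, 253]), (0.3, [380, 223, 441, 281])]
top lid [(0.8, [389, 141, 447, 195]), (0.68, [463, 295, 525, 358])]
top pot [(0.66, [380, 223, 440, 281])]
top mat [(0.65, [463, 295, 529, 359]), (0.65, [399, 234, 417, 253])]
side stake [(0.52, [340, 321, 356, 343])]
side lid [(0.86, [257, 398, 318, 461]), (0.58, [397, 312, 455, 364]), (0.48, [318, 163, 395, 414])]
side pot [(0.88, [320, 308, 363, 366]), (0.56, [253, 397, 318, 460])]
side mat [(0.81, [251, 396, 317, 470])]
```

View pics/stake.png

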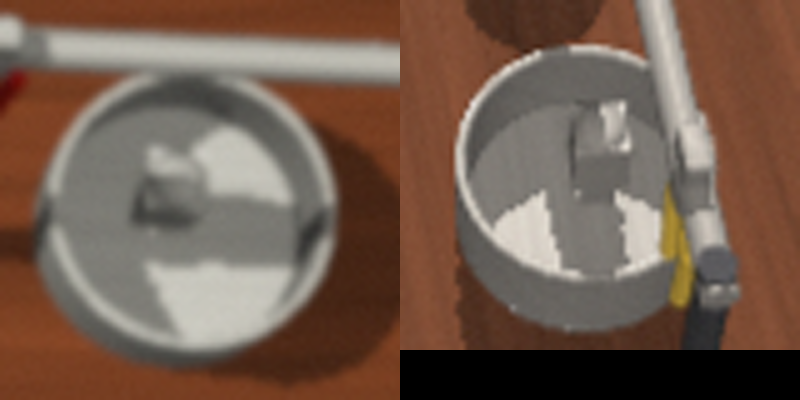

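```bash
cat > fit.py <<'E'
from h import *
def poly(c,x,y,yaw,zb):
    a=np.radians(yaw); R2=np.array([[np.cos(a),-np.sin(a)],[np.sin(a),np.cos(a)]]); hs=[]
    for h,z0,z1 in((.014,28,68),(.009,0,28),(.007,68,75)):
        P=[np.r_[R2@[sx*h,sy*h]+[x,y],zb+z/1000] for z in(z0,z1) for sx in(-1,1) for sy in(-1,1)]
        hs.append(cv2.convexHull(np.array([proj(c,p) for p in P],np.float32)))
    return hs
def mask(c,x,y,yaw,zb=.006,S=4):
    m=np.zeros((480*S//1,640*S),np.uint8)
    for h in poly(c,x,y,yaw,zb): cv2.fillPoly(m,[np.round(h*S).astype(np.int32)],255)
    return cv2.resize(m,(640,480),interpolation=cv2.INTER_AREA)/255.
E
python3 - <<'E'
from fit import *
from scipy.optimize import minimize
M={c:np.load(f"pics/st_{c}.npy")[0].astype(float) for c in("top","side")}
for cs in(("top",),("side",),("top","side")):
    def f(v):
        s=0
        for c in cs:
            m=mask(c,v[0]/1000,v[1]/1000,v[2]); s-=np.minimum(m,M[c]).sum()/np.maximum(m,M[c]).sum()
        return s
    o=[minimize(f,[620,-130,y0],method="Nelder-Mead",options=dict(initial_simplex=[[620,-130,y0],[612,-130,y0],[620,-122,y0],[620,-130,y0+15]])) for y0 in(-35,-15,5,25)]
    print(cs,[(np.round(q.x,1).tolist(),round(q.fun,3)) for q in o])
for c in M: ys,xs=np.nonzero(M[c]); print(c,xs.mean(),ys.mean(),len(xs))
# pot centre: rim ellipse by network extent
print(onz("top",410.5,252,.0)[:2])
E
```

```text
('top',) [([635.0, -127.5, -8.3], np.float64(-0.922)), ([635.0, -127.4, -8.0], np.float64(-0.927)), ([635.0, -127.4, -5.7], np.float64(-0.926)), ([634.8, -127.2, -5.1], np.float64(-0.924))]
('side',) [([636.7, -127.6, -10.5], np.float64(-0.91)), ([636.9, -127.7, -9.1], np.float64(-0.91)), ([636.8, -127.6, -10.0], np.float64(-0.915)), ([636.9, -128.0, 39.8], np.float64(-0.784))]
('top', 'side') [([636.2, -127.6, -8.7], np.float64(-1.803)), ([635.7, -127.6, -8.7], np.float64(-1.797)), ([635.6, -127.7, -8.7], np.float64(-1.798)), ([636.7, -127.7, 33.8], np.float64(-1.538))]
top 408.0085836909871 242.37768240343348 233
side 349.446511627907 329.50697674418603 215
[ 0.62377463 -0.14113664]
```

```bash
python3 - <<'E'
from plan import *
np.set_printoptions(precision=1,suppress=True,linewidth=150)
for g in([.6355,-.1276,.063],[.630,-.127,.066]):
  for yaw in(-8.5,-4,0,4):
    for lean in(20,24,28,31,34):
      tz=R('xyz',[180,-lean,yaw]).apply([0,0,1])
      b=min((ik(np.array(g)+.0188*tz,[180,-lean,yaw],[5,15,-40,j4,-15,86-j4])[::-1] for j4 in(-60,-30,0,40,80)),key=lambda t:t[0])
      print(g[2],yaw,lean,round(b[0],1),b[1])
E
```

```text
0.063 -8.5 20 0.0 [  5.7  19.2 -44.2  33.7  -8.7  43.3]
0.063 -8.5 24 7.2 [  4.4  18.8 -45.3  34.2  -5.4  43.9]
0.063 -8.5 28 13.2 [  5.7  18.9 -41.3  16.2  -5.4  61.1]
0.063 -8.5 31 19.7 [  5.3  19.  -37.3  -0.5  -5.4  78.4]
0.063 -8.5 34 24.6 [  3.   18.9 -32.6 -20.9  -5.4 101.2]
0.063 -4 20 0.0 [  7.2  19.6 -39.1  18.2 -12.3  61.7]
0.063 -4 24 3.9 [  5.4  18.9 -43.5  25.5  -5.4  55.9]
0.063 -4 28 10.6 [  5.9  19.  -39.6   8.5  -5.4  72.7]
0.063 -4 31 15.1 [  5.1  19.  -36.   -6.2  -5.4  88.4]
0.063 -4 34 17.7 [  2.8  18.9 -32.2 -22.9  -5.4 107.2]
0.063 0 20 0.0 [  7.   19.9 -35.6   9.3 -14.9  74.4]
0.063 0 24 1.5 [  5.8  19.  -42.3  20.   -5.4  64.7]
0.063 0 28 6.9 [  5.9  19.  -38.5   4.   -5.4  80.8]
0.063 0 31 10.0 [  4.9  18.9 -35.3  -9.2  -5.4  95. ]
0.063 0 34 11.3 [  2.9  18.8 -32.1 -23.4  -5.4 110.9]
0.063 4 20 0.0 [  6.3  20.1 -32.6   2.6 -17.4  85.3]
0.063 4 24 0.0 [  6.3  19.3 -37.    5.6  -9.8  82.4]
0.063 4 28 2.3 [  5.9  19.  -37.8   0.9  -5.4  87.5]
0.063 4 31 4.4 [  4.8  18.9 -35.  -11.   -5.4 100.3]
0.063 4 34 4.8 [  3.1  18.8 -32.2 -23.3  -5.4 114. ]
0.066 -8.5 2
[... 375 characters left out ...]
.3]
0.066 -4 28 10.6 [  6.   18.3 -40.3   9.1  -5.4  72. ]
0.066 -4 31 15.2 [  5.2  18.3 -36.7  -5.7  -5.4  87.7]
0.066 -4 34 17.8 [  3.   18.2 -32.9 -22.5  -5.4 106.6]
0.066 0 20 0.0 [  7.2  19.2 -36.2   9.5 -15.   74.1]
0.066 0 24 1.4 [  5.9  18.3 -43.1  20.5  -5.4  64.2]
0.066 0 28 6.9 [  6.   18.3 -39.2   4.5  -5.4  80.2]
0.066 0 31 10.1 [  5.   18.3 -36.   -8.8  -5.4  94.4]
0.066 0 34 11.4 [  3.   18.1 -32.8 -23.1  -5.4 110.4]
0.066 4 20 0.0 [  6.4  19.4 -33.2   2.8 -17.4  85.1]
0.066 4 24 0.0 [  6.5  18.6 -37.7   5.9  -9.8  81.9]
0.066 4 28 2.4 [  6.   18.3 -38.5   1.3  -5.4  86.9]
0.066 4 31 4.5 [  5.   18.2 -35.7 -10.6  -5.4  99.8]
0.066 4 34 5.0 [  3.2  18.1 -32.9 -22.9  -5.4 113.5]
```

```bash
ls -l --time-sort --time-style=+%T pics | tail -1; date +%T; cat > s5.py <<'E'
import kin,time,sys; kin.HI[4]=-5.4
from sim import *
rng=np.random.default_rng(int(sys.argv[1])); q0=np.array([-26.11,-6.89,-37.22,-24.45,-30.01,129.15]); W=1.67; res=[];t0=time.time()
while time.time()-t0<75:
    p=np.array([rng.uniform(.3,.75),rng.uniform(-.35,.35),rng.uniform(.4,.7)]); yaw=rng.uniform(-5,160)
    qa,err=ik(p,[-179.5,-33.9,yaw],[0,15,30,-40,-100,140])
    if err>.5: continue
    q=qa; bs=[]
    for k in range(2):
        b=np.r_[rng.uniform(-30,30,2),rng.uniform(-20,30),rng.uniform(-1.2,1.2)]; bs.append(b)
        q=run(q,lin(b,10),W,'ls'); P,T=fk(q); e=T.as_euler('xyz',degrees=True)
        if P[2]<.38: break
        res.append((abs(abs(e[0])-180)+1*max(0,abs(e[1]+21.5)-1.5),np.r_[p*100,yaw],np.round(bs,2).tolist(),P*100,e,q))
res.sort(key=lambda t:t[0]); np.set_printoptions(precision=1,suppress=True,linewidth=170)
for x in res[:4]: print(round(x[0],2),x[1],x[2],x[3],x[4],x[5])
E
for i in 1 2 3 4; do python3 s5.py $i & done; wait
```

```text
01:14:04
7.63 [ 30.7 -13.2  49.7  21.7] [[-22.86, 9.98, -2.35, 1.2], [5.05, -12.93, -1.93, -0.01]] [14.1 -1.3 47.7] [-177.8  -28.4   85. ] [ -10.6  -29.2   -6.8  -31.  -114.4  173.7]
9.17 [ 55.2 -33.6  51.6  52.7] [[-19.31, 12.27, -10.98, -0.75], [-24.49, -9.55, 1.46, 1.03]] [ 25.  -15.8  47.9] [-176.2  -28.3   56.7] [ -34.5  -14.2    0.9  -29.7 -107.7  173.7]
9.18 [48.9 -0.7 40.9 23.1] [[-23.63, 8.89, 3.91, 1.19], [8.16, -17.75, -14.72, 0.44]] [21.8 13.8 41. ] [-178.6  -30.8  113.8] [ 25.8 -20.9 -12.  -31.1 -98.  173.7]
9.31 [ 30.7 -13.2  49.7  21.7] [[-22.86, 9.98, -2.35, 1.2]] [ 8.8  1.2 47.9] [-178.5  -30.8   87. ] [ -12.7  -34.2   -7.9  -34.8 -118.8  173.7]
8.81 [41.5 25.7 44.3 78.8] [[2.3, -20.2, -9.31, 0.39], [1.25, -12.68, -5.45, 0.36]] [35.5 18.8 43.3] [-175.9  -27.7  113.6] [ 26.8  -5.1   2.2 -28.2 -99.  173.7]
9.89 [50.1  1.5 63.9 63.5] [[-23.71, 9.28, -18.57, -0.94]] [33.5 12.7 46.8] [179.9 -32.8   9.5] [ 121.9  -46.2  -37.5   32.  -109.4  -14.5]
9.97 [46.8 19.4 47.  10.3] [[-28.85, 10.66, 26.56, -0.54], [9.21, -25.42, -0.29, 0.6]] [32.7 11.8 74.2] [179.7 -32.7  13.6] [ 1
[... 799 characters left out ...]
7]
5.91 [65.4 20.3 41.6 55.9] [[-24.91, -18.39, -9.31, 0.86], [-22.39, -12.19, 4.64, 0.84]] [11.8 11.6 44.9] [-176.   -24.9  140.5] [  49.2  -26.9   -9.7  -26.4 -110.2  173.7]
9.23 [65.4 20.3 41.6 55.9] [[-24.91, -18.39, -9.31, 0.86]] [40.7 12.4 38. ] [-177.   -29.3   97.6] [ 14.5  -4.   -3.4 -29.4 -90.1 173.7]
9.41 [ 53.9 -23.7  47.4  30.1] [[-17.65, 2.29, -17.15, 0.98]] [42.8 -9.9 39.8] [-175.   -27.4   70.4] [-13.8  -1.2   1.5 -27.8 -94.7 173.7]
9.41 [ 53.9 -23.7  47.4  30.1] [[-17.65, 2.29, -17.15, 0.98], [-7.55, -5.79, 16.91, -1.02]] [ 35.3 -15.7  56.7] [-175.   -27.4   11.8] [-10.7 -21.    2.7 -14.8 -89.9 110.6]ls: unrecognized option '--time-sort'
Try 'ls --help' for more information.
```

```bash
stat -c '%y' pics/side0.png h.py; date; python3 - <<'E'
from plan import *
np.set_printoptions(precision=1,suppress=True,linewidth=150)
for g in([.6355,-.1276,.064],[.632,-.128,.064]):
  for yaw in(7,9,11,14,28):
      tz=R('xyz',[-179.5,-33.9,yaw]).apply([0,0,1])
      b=min((ik(np.array(g)+.0188*tz,[-179.5,-33.9,yaw],[5,15,-40,j4,-15,86-j4])[::-1] for j4 in(-60,-30,0)),key=lambda t:t[0])
      print(g,yaw,round(b[0],1),b[1])
# block pose candidates
for yaw in(-60,-30,-10,0,10,30,60,90):
    tz=R('xyz',[-179.5,-33.9,yaw]).apply([0,0,1])
    for h in(0,.06):
        b=min((ik(np.array([.434,.3185,.045-.028+.058+h])+.0188*tz,[-179.5,-33.9,yaw],[40,15,-30,j4,-20,86-j4])[::-1] for j4 in(-60,-30,0)),key=lambda t:t[0])
        print('blk',yaw,h,round(b[0],1),b[1])
E
```

```text
2026-12-05 00:50:37.884090133 +0000
2026-12-05 00:51:57.848086542 +0000
Sat Dec  5 01:16:01 UTC 2026
[0.6355, -0.1276, 0.064] 7 0.0 [  2.4  18.7 -31.  -25.2  -7.2 118.8]
[0.6355, -0.1276, 0.064] 9 0.0 [  0.5  18.8 -28.6 -30.1 -10.5 126.7]
[0.6355, -0.1276, 0.064] 11 0.0 [ -1.2  18.9 -26.8 -33.5 -13.2 132.9]
[0.6355, -0.1276, 0.064] 14 0.0 [ -3.4  19.2 -24.7 -37.1 -16.8 140.5]
[0.6355, -0.1276, 0.064] 28 0.0 [-10.3  21.3 -18.1 -43.9 -30.6 163. ]
[0.632, -0.128, 0.064] 7 0.0 [  2.3  18.5 -31.3 -25.6  -7.2 119.3]
[0.632, -0.128, 0.064] 9 0.0 [  0.4  18.5 -28.9 -30.4 -10.5 127.2]
[0.632, -0.128, 0.064] 11 0.0 [ -1.3  18.7 -27.1 -33.8 -13.2 133.4]
[0.632, -0.128, 0.064] 14 0.0 [ -3.5  19.  -25.  -37.4 -16.9 140.9]
[0.632, -0.128, 0.064] 28 0.0 [-10.5  21.1 -18.4 -44.  -30.6 163.3]
blk -60 0 0.0 [ 72.2  26.3 -36.   30.5 -55.7 -65.7]
blk -60 0.06 0.0 [ 72.6  21.8 -32.5  27.9 -62.8 -61.4]
blk -30 0 0.0 [ 69.3  18.3 -55.1  60.3 -39.4 -64.4]
blk -30 0.06 0.0 [ 73.   13.3 -50.4  49.1 -46.2 -53.8]
blk -10 0 15.2 [ 63.6  15.  -58.3  70.2 -32.7 -50.6]
blk -10 0.06 5.2 [ 66.2   8.1 -58.3  65.6 -35.4 -45.4]
blk 0 0 20.7 [ 61.   13.4 -58.3  70.2 -28.4 -38.7]
blk 0 0.06 12.7 [ 63.7   6.5 -58.3  65.1 -31.  -33.4]
blk 10 0 32.5 [ 57.8  11.6 -58.3  68.5 -22.6 -24.3]
blk 10 0.06 22.0 [ 60.6   4.7 -58.3  63.2 -25.3 -19.4]
blk 30 0 27.7 [ 33.1  10.1 -36.2 -87.2  -5.4 173.7]
blk 30 0.06 28.5 [ 54.6   1.7 -58.3  48.6  -9.9  19.6]
blk 60 0 0.0 [ 47.8   9.7 -37.4 -37.2 -12.1 136.8]
blk 60 0.06 0.0 [ 52.6   2.6 -40.9 -19.9 -13.6 115.5]
blk 90 0 8.6 [ 35.6  15.1 -24.6 -41.9 -39.  173.7]
blk 90 0.06 0.0 [ 33.7  10.3 -22.4 -41.3 -45.3 173.1]
```

Call:
{"fn": "servo_tool", "kwargs": {
  "targets": [
    {"dx": 1, "dy": 1, "dz": 1.2, "spin": 0.02, "grip": 50},
    {"dx": 2.8, "dy": 3, "dz": 2.4, "spin": 0.05, "grip": 50},
    {"dx": 5, "dy": 5.4, "dz": 3.6, "spin": 0.09, "grip": 50},
    {"dx": 7.4, "dy": 8, "dz": 4.8, "spin": 0.14, "grip": 50},
    {"dx": 9.6, "dy": 10.4, "dz": 5.6, "spin": 0.18, "grip": 50},
    {"dx": 11.6, "dy": 12.6, "dz": 6, "spin": 0.22, "grip": 50},
    {"dx": 13.2, "dy": 14.3, "dz": 6, "spin": 0.25, "grip": 50},
    {"dx": 14, "dy": 15.2, "dz": 6, "spin": 0.25, "grip": 50},
    {"dx": 14.3, "dy": 15.4, "dz": 6, "spin": 0.25, "grip": 50},
    {"dx": 14.3, "dy": 15.4, "dz": 6, "spin": 0.25, "grip": 50}
  ]
}}

```text
time_s: 26.27
tcp_pos: [0.5367, -0.1434, 0.2375]
eef_rot: [-179.5, -33.8, 9.4]
contact_force: [0.4, -0.3, 0.2]
gripper_width: 0.0438
```

```bash
python3 - <<'E'
from plan import *
s=r.get_state(); p=np.array(s['tcp_pos']); yaw=s['eef_rot'][2]; print(p,s['eef_rot'])
Y=9.; tz=R('xyz',[-179.5,-33.9,Y]).apply([0,0,1]); g=np.array([.632,-.128,.064])+.0188*tz
for b in (.2,.15,.1,.05,0): print(b,np.round((g-b*tz-p)*100,2))
print('spin',np.radians(Y-yaw))
E
```

```text
[ 0.54 -0.14  0.24] [-179.48  -33.84    9.4 ]
0.2 [-0.43 -0.19 -2.31]
0.15 [ 2.32  0.28 -6.46]
0.1 [  5.06   0.76 -10.61]
0.05 [  7.81   1.24 -14.76]
0 [ 10.56   1.72 -18.91]
spin -0.006955988732342271
```

Call:
{"fn": "servo_tool", "kwargs": {
  "targets": [
    {"dx": -0.2, "dy": -0.1, "dz": -1.5, "spin": 0, "grip": 50},
    {"dx": 1, "dy": 0.1, "dz": -4.3, "spin": 0, "grip": 50},
    {"dx": 2.8, "dy": 0.4, "dz": -7.2, "spin": 0, "grip": 50},
    {"dx": 4.8, "dy": 0.7, "dz": -10.2, "spin": 0, "grip": 50},
    {"dx": 6.6, "dy": 1, "dz": -13, "spin": 0, "grip": 50},
    {"dx": 8.1, "dy": 1.3, "dz": -15.2, "spin": 0, "grip": 50},
    {"dx": 9.2, "dy": 1.5, "dz": -16.9, "spin": 0, "grip": 50},
    {"dx": 10, "dy": 1.6, "dz": -18.1, "spin": 0, "grip": 50},
    {"dx": 10.4, "dy": 1.7, "dz": -18.7, "spin": 0, "grip": 50},
    {"dx": 10.6, "dy": 1.7, "dz": -18.9, "spin": 0, "grip": 50}
  ]
}}

```text
time_s: 27.1
tcp_pos: [0.642, -0.1278, 0.0477]
eef_rot: [-179.4, -33.8, 9.2]
contact_force: [0.6, -0.1, -0.5]
gripper_width: 0.0435
```

```bash
python3 - <<'E'
from h import *
s=r.get_state(); print(s['joints'],s['tcp_pos'],s['eef_rot'],s['contact_force'])
a=r.capture("side")[290:370,310:390]; b=r.capture("top")[205:285,375:455]
cv2.imwrite("pics/atstake.png",np.hstack([cv2.resize(a,(400,400),interpolation=2),cv2.resize(b,(400,400),interpolation=2)]))
E
```

```text
[ -0.13978602  18.63796848 -28.4148139  -31.19336601 -11.14817693
 128.52787239] [ 0.64204255 -0.12778019  0.04772397] [-179.44645404  -33.80921026    9.23230947] [ 0.60131433 -0.14246066 -0.49739782]
```

View pics/atstake.png

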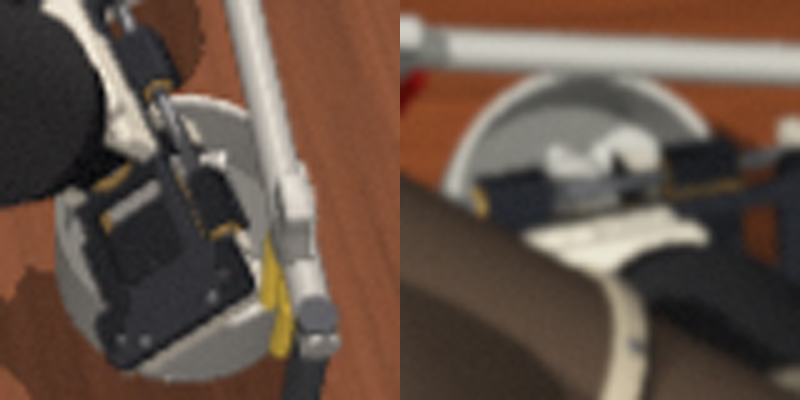

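Call:
{"fn": "servo_tool", "kwargs": {
  "targets": [
    {"dx": 0, "dy": 0.2, "dz": 0, "spin": 0, "grip": 46},
    {"dx": 0, "dy": 0.2, "dz": 0, "spin": 0, "grip": 42},
    {"dx": 0, "dy": 0.2, "dz": 0, "spin": 0, "grip": 38},
    {"dx": 0, "dy": 0.2, "dz": 0, "spin": 0, "grip": 36},
    {"dx": 0, "dy": 0.2, "dz": 0, "spin": 0, "grip": 34},
    {"dx": 0, "dy": 0.2, "dz": 0, "spin": 0, "grip": 32},
    {"dx": 0, "dy": 0.2, "dz": 0, "spin": 0, "grip": 30},
    {"dx": 0, "dy": 0.2, "dz": 0, "spin": 0, "grip": 20},
    {"dx": 0, "dy": 0.2, "dz": 0, "spin": 0, "grip": 20},
    {"dx": 0, "dy": 0.2, "dz": 0, "spin": 0, "grip": 20}
  ],
  "squeeze": 8
}}

```text
time_s: 28.03
tcp_pos: [0.6435, -0.1252, 0.0505]
eef_rot: [-179.5, -34.1, 9.4]
contact_force: [0.0, -1.8, 4.9]
gripper_width: 0.0343
```

Call:
{"fn": "servo_tool", "kwargs": {
  "targets": [
    {"dx": 0, "dy": 0.1, "dz": 0, "spin": 0.07, "grip": 20},
    {"dx": 0, "dy": 0.2, "dz": 0, "spin": 0.15, "grip": 20},
    {"dx": -0.1, "dy": 0.3, "dz": 0, "spin": 0.22, "grip": 20},
    {"dx": -0.1, "dy": 0.3, "dz": 0, "spin": 0.27, "grip": 20},
    {"dx": -0.1, "dy": 0.3, "dz": 0, "spin": 0.27, "grip": 20},
    {"dx": -0.1, "dy": 0.3, "dz": 0, "spin": 0.27, "grip": 45},
    {"dx": -0.1, "dy": 0.3, "dz": 0, "spin": 0.27, "grip": 52},
    {"dx": -0.1, "dy": 0.2, "dz": 0, "spin": 0.2, "grip": 52},
    {"dx": 0, "dy": 0.1, "dz": 0, "spin": 0.1, "grip": 52},
    {"dx": 0, "dy": 0, "dz": 0, "spin": 0, "grip": 52}
  ]
}}

```text
time_s: 28.87
tcp_pos: [0.6414, -0.1254, 0.0486]
eef_rot: [-179.5, -33.8, 10.6]
contact_force: [-0.6, -0.6, -1.5]
gripper_width: 0.0451
```

Call:
{"fn": "servo_tool", "kwargs": {
  "targets": [
    {"dx": 0, "dy": 0, "dz": 0, "spin": 0, "grip": 46},
    {"dx": 0, "dy": 0, "dz": 0, "spin": 0, "grip": 40},
    {"dx": 0, "dy": 0, "dz": 0, "spin": 0, "grip": 35},
    {"dx": 0, "dy": 0, "dz": 0, "spin": 0, "grip": 30},
    {"dx": 0, "dy": 0, "dz": 0, "spin": 0, "grip": 20},
    {"dx": 0, "dy": 0, "dz": 0, "spin": 0, "grip": 20},
    {"dx": 0, "dy": 0, "dz": 0, "spin": 0, "grip": 20},
    {"dx": 0, "dy": 0, "dz": 0, "spin": 0, "grip": 20},
    {"dx": 0, "dy": 0, "dz": 0, "spin": 0, "grip": 20},
    {"dx": 0, "dy": 0, "dz": 0, "spin": 0, "grip": 20}
  ]
}}

```text
time_s: 29.7
tcp_pos: [0.6416, -0.1259, 0.0486]
eef_rot: [-179.6, -33.7, 11.0]
contact_force: [0.2, 1.3, 0.8]
gripper_width: 0.0285
```

Call:
{"fn": "servo_tool", "kwargs": {
  "targets": [
    {"dx": 0, "dy": 0, "dz": 0, "spin": 0, "grip": 20},
    {"dx": 0, "dy": 0, "dz": 0, "spin": 0, "grip": 20},
    {"dx": 0, "dy": 0, "dz": 0, "spin": 0, "grip": 20},
    {"dx": 0, "dy": 0, "dz": 0.2, "spin": 0, "grip": 20},
    {"dx": -0.2, "dy": 0, "dz": 0.8, "spin": 0, "grip": 20},
    {"dx": -0.9, "dy": -0.1, "dz": 2, "spin": 0, "grip": 20},
    {"dx": -1.9, "dy": -0.2, "dz": 3.7, "spin": 0, "grip": 20},
    {"dx": -3, "dy": -0.3, "dz": 5.5, "spin": 0, "grip": 20},
    {"dx": -4, "dy": -0.4, "dz": 7.2, "spin": 0, "grip": 20},
    {"dx": -5, "dy": -0.5, "dz": 8.5, "spin": 0, "grip": 20}
  ],
  "squeeze": 45
}}

```text
time_s: 30.53
tcp_pos: [0.5904, -0.1307, 0.1345]
eef_rot: [-179.6, -33.7, 11.0]
contact_force: [-0.3, 0.0, -3.1]
gripper_width: 0.0282
```

```bash
python3 - <<'E'
from h import *
s=r.get_state(); print(s['time_s'],s['joints'],s['tcp_pos'],s['eef_rot'],s['contact_force'],s['gripper_width'])
S=r.capture("side"); T=cv2.imread("pics/top4.png"); S4=cv2.imread("pics/side4.png")
# block pose fit: edges of top square + socket, both cameras, by gradient/mask fit
from scipy.optimize import minimize
import itertools
def sq(c,x,y,yaw,h,z):
    a=np.radians(yaw); R2=np.array([[np.cos(a),-np.sin(a)],[np.sin(a),np.cos(a)]])
    return np.array([proj(c,np.r_[R2@[sx*h,sy*h]+[x,y],z]) for sx,sy in((-1,-1),(-1,1),(1,1),(1,-1))],np.float32)
def inten(g,P,n=40):
    t=np.linspace(0,1,n,endpoint=False); L=np.vstack([P[i]+(P[(i+1)%4]-P[i])*t[:,None] for i in range(4)])
    return cv2.remap(g,L[:,:1].astype(np.float32),L[:,1:].astype(np.float32),1).ravel()
G={"top":cv2.GaussianBlur(T,(0,0),.6).astype(np.float32),"side":cv2.GaussianBlur(S4,(0,0),.6).astype(np.float32)}
def cost(v,cs):
    x,y,w=v[0]/1000,v[1]/1000,v[2]; s=0
    for c in cs:
        R_=G[c][:,:,2]; sat=G[c].max(2)-G[c].min(2)
        # outside top edge differs from inside (saturation: wood) ; socket darker inside than outside
        s-=.5*np.abs(inten(R_,sq(c,x,y,w,.0415,.045))-inten(R_,sq(c,x,y,w,.0385,.045))).mean()
        s-=(inten(R_,sq(c,x,y,w,.0135,.045))-inten(R_,sq(c,x,y,w,.0085,.045))).mean()
    return s
for cs in(("top",),("side",),("top","side")):
    o=min((minimize(cost,[434,318.5,y0],(cs,),method="Nelder-Mead",options=dict(initial_simplex=[[434,318.5,y0],[440,318.5,y0],[434,324,y0],[434,318.5,y0+6]])) for y0 in(-30,-24,-18,-12)),key=lambda q:q.fun)
    print(cs,o.x.round(1),o.fun.round(1))
x,y,w=o.x; t=cv2.resize(T[295:365,175:250],(600,560),interpolation=2)
for h in(.04,.01025): cv2.polylines(t,[np.round((sq("top",x/1000,y/1000,w,h,.045)-[175,295]+.5)*8-.5).astype(int)],True,(0,255,0),1)
b=cv2.resize(S[270:380,270:380],(200,200),interpolation=2)
cv2.imwrite("pics/blk.png",np.hstack([t,cv2.copyMakeBorder(b,0,360,0,0,0)]))
E
```

```text
30.5333 [  1.06434289   6.50099432 -33.48325272 -19.70829174 -17.76373304
 117.13048818] [ 0.590382   -0.13072533  0.13453713] [-179.57971623  -33.69137339   10.99492505] [-0.29759646  0.01638374 -3.09061626] 0.028153680407518127
('top',) [433.4 322.9 -24.7] -31.3
('side',) [433.9 322.1 -23. ] -36.3
('top', 'side') [433.7 322.6 -24.3] -67.1
```

View pics/blk.png

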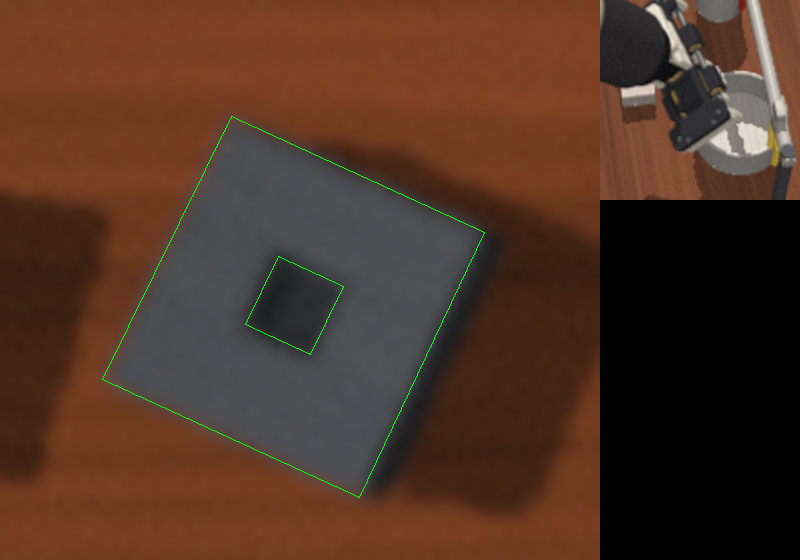

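Call:
{"fn": "servo_tool", "kwargs": {
  "targets": [
    {"dx": -1.5, "dy": 0.3, "dz": 1.5, "spin": 0.02, "grip": 20},
    {"dx": -3.5, "dy": 1, "dz": 4, "spin": 0.05, "grip": 20},
    {"dx": -5.5, "dy": 2.2, "dz": 6.8, "spin": 0.1, "grip": 20},
    {"dx": -7, "dy": 4.2, "dz": 9.5, "spin": 0.15, "grip": 20},
    {"dx": -8.2, "dy": 7, "dz": 11.5, "spin": 0.21, "grip": 20},
    {"dx": -9.2, "dy": 10.3, "dz": 12.8, "spin": 0.28, "grip": 20},
    {"dx": -10, "dy": 13.8, "dz": 13.5, "spin": 0.36, "grip": 20},
    {"dx": -10.7, "dy": 17.4, "dz": 13.8, "spin": 0.44, "grip": 20},
    {"dx": -11.3, "dy": 21, "dz": 14, "spin": 0.52, "grip": 20},
    {"dx": -11.9, "dy": 24.6, "dz": 14, "spin": 0.6, "grip": 20}
  ]
}}

```text
time_s: 31.42
tcp_pos: [0.4712, 0.1166, 0.2741]
eef_rot: [-179.6, -33.8, 45.6]
contact_force: [0.5, -0.7, -2.6]
gripper_width: 0.0279
```

Call:
{"fn": "servo_tool", "kwargs": {
  "targets": [
    {"dx": -0.5, "dy": 3.6, "dz": 0, "spin": 0.07, "grip": 20},
    {"dx": -1, "dy": 7.2, "dz": -0.5, "spin": 0.14, "grip": 20},
    {"dx": -1.5, "dy": 10.6, "dz": -1.5, "spin": 0.2, "grip": 20},
    {"dx": -2, "dy": 13.8, "dz": -3, "spin": 0.25, "grip": 20},
    {"dx": -2.5, "dy": 16.6, "dz": -4.5, "spin": 0.3, "grip": 20},
    {"dx": -3, "dy": 18.8, "dz": -6, "spin": 0.33, "grip": 20},
    {"dx": -3.3, "dy": 20.3, "dz": -7, "spin": 0.355, "grip": 20},
    {"dx": -3.5, "dy": 21, "dz": -7.6, "spin": 0.355, "grip": 20},
    {"dx": -3.5, "dy": 21.3, "dz": -8, "spin": 0.355, "grip": 20},
    {"dx": -3.5, "dy": 21.3, "dz": -8, "spin": 0.355, "grip": 20}
  ]
}}

```text
time_s: 32.25
tcp_pos: [0.4371, 0.3279, 0.1925]
eef_rot: [-179.5, -33.6, 65.7]
contact_force: [0.3, -0.3, -2.5]
gripper_width: 0.028
```

```bash
python3 - <<'E'
from h import *
s=r.get_state(); print(s['time_s'],s['joints'],s['tcp_pos'],s['eef_rot'],s['contact_force'],s['gripper_width'])
for c in("top","side"):
    im=r.capture(c); cv2.imwrite(f"pics/{c}5.png",im); d=r.cut_out("stake",c); print(c,[(round(x["p"],2),[int(v) for v in x["extent"]]) for x in d])
    p=np.array(s['tcp_pos']); print(proj(c,p))
    np.save(f"pics/st5_{c}.npy",[x["mask"] for x in d])
E
```

```text
32.25 [ 49.43376299  -3.10577962 -33.68013365 -19.96839515 -28.43607204
 121.3614615 ] [0.43711715 0.32793402 0.19254771] [-179.53266948  -33.62895358   65.66400729] [ 0.26103808 -0.30521137 -2.50959725] 0.028024068273769055
top []
[192.37686768 328.21780732]
side [(0.35, [321, 239, 345, 280])]
[248.05847856 178.84198356]
```

```bash
python3 - <<'E'
from fit import *
p=np.array([.4371,.3279,.1925]); a=np.radians(65.7); u=np.array([np.cos(a),np.sin(a)])
x,y=p[:2]-.0064*u; out=[]
for c,(x0,y0,w,h) in(("top",(160,290,75,75)),("side",(215,150,75,75))):
    im=cv2.imread(f"pics/{c}5.png"); t=cv2.resize(im[y0:y0+h,x0:x0+w],(w*5,h*5+0),interpolation=2); t2=t.copy()
    for H in poly(c,x,y,65.7,p[2]-.0426): cv2.polylines(t2,[np.round((H-[x0,y0]+.5)*5-.5).astype(int)],True,(0,255,0),1)
    out.append(np.vstack([t[:290],t2[:290]]))
cv2.imwrite("pics/hover.png",np.hstack(out))
E
```

```text
(no output)
```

View pics/hover.png

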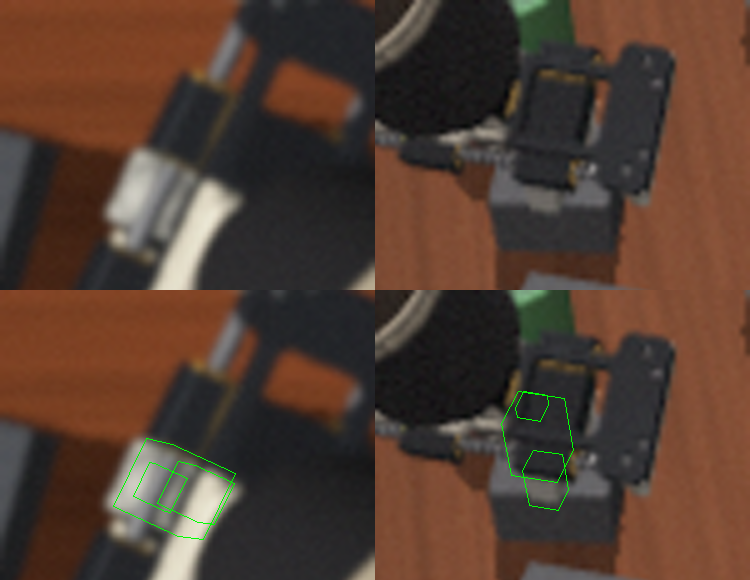

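Call:
{"fn": "servo_tool", "kwargs": {
  "targets": [
    {"dx": -0.1, "dy": 0, "dz": -0.8, "spin": 0, "grip": 20},
    {"dx": -0.1, "dy": 0, "dz": -2.2, "spin": 0, "grip": 20},
    {"dx": -0.1, "dy": 0, "dz": -4, "spin": 0, "grip": 20},
    {"dx": -0.1, "dy": 0, "dz": -6, "spin": 0, "grip": 20},
    {"dx": -0.1, "dy": 0, "dz": -7.8, "spin": 0, "grip": 20},
    {"dx": -0.1, "dy": 0, "dz": -9, "spin": 0, "grip": 20},
    {"dx": -0.1, "dy": 0, "dz": -9.8, "spin": 0, "grip": 20},
    {"dx": -0.1, "dy": 0, "dz": -10.3, "spin": 0, "grip": 20},
    {"dx": -0.1, "dy": 0, "dz": -10.7, "spin": 0, "grip": 20},
    {"dx": -0.1, "dy": 0, "dz": -11, "spin": 0, "grip": 20}
  ]
}}

```text
time_s: 33.28
tcp_pos: [0.4371, 0.3283, 0.084]
eef_rot: [-179.6, -33.8, 65.7]
contact_force: [-9.6, -5.9, 25.3]
gripper_width: 0.0282
```

Call:
{"fn": "servo_tool", "kwargs": {
  "targets": [
    {"dx": -0.1, "dy": 0, "dz": 0.2, "spin": 0, "grip": 20},
    {"dx": -0.2, "dy": -0.1, "dz": 0.4, "spin": 0, "grip": 20},
    {"dx": -0.25, "dy": -0.15, "dz": 0.4, "spin": 0, "grip": 20},
    {"dx": -0.25, "dy": -0.15, "dz": 0.2, "spin": 0, "grip": 20},
    {"dx": -0.25, "dy": -0.15, "dz": 0, "spin": 0, "grip": 20},
    {"dx": -0.25, "dy": -0.15, "dz": -0.1, "spin": 0, "grip": 20},
    {"dx": -0.25, "dy": -0.15, "dz": -0.2, "spin": 0, "grip": 20},
    {"dx": -0.25, "dy": -0.15, "dz": -0.3, "spin": 0, "grip": 20},
    {"dx": -0.25, "dy": -0.15, "dz": -0.4, "spin": 0, "grip": 20},
    {"dx": -0.25, "dy": -0.15, "dz": -0.5, "spin": 0, "grip": 20}
  ]
}}

```text
time_s: 34.12
tcp_pos: [0.4359, 0.3273, 0.0797]
eef_rot: [-179.8, -33.9, 65.8]
contact_force: [5.6, -1.2, 0.3]
gripper_width: 0.0277
```

Call:
{"fn": "servo_tool", "kwargs": {
  "targets": [
    {"dx": 0.05, "dy": 0, "dz": -0.2, "spin": 0, "grip": 20},
    {"dx": 0.05, "dy": 0, "dz": -0.4, "spin": 0, "grip": 20},
    {"dx": 0.05, "dy": 0, "dz": -0.6, "spin": 0, "grip": 20},
    {"dx": 0.05, "dy": 0, "dz": -0.8, "spin": 0, "grip": 20},
    {"dx": 0.05, "dy": 0, "dz": -1, "spin": 0, "grip": 20},
    {"dx": 0.05, "dy": 0, "dz": -1.15, "spin": 0, "grip": 20},
    {"dx": 0.05, "dy": 0, "dz": -1.3, "spin": 0, "grip": 20},
    {"dx": 0.05, "dy": 0, "dz": -1.4, "spin": 0, "grip": 20},
    {"dx": 0.05, "dy": 0, "dz": -1.45, "spin": 0, "grip": 20},
    {"dx": 0.05, "dy": 0, "dz": -1.5, "spin": 0, "grip": 20}
  ]
}}

```text
time_s: 34.95
tcp_pos: [0.4359, 0.327, 0.0639]
eef_rot: [-179.7, -33.8, 65.7]
contact_force: [4.4, -2.3, -0.1]
gripper_width: 0.0277
```

Call:
{"fn": "servo_tool", "kwargs": {
  "targets": [
    {"dx": 0.05, "dy": 0, "dz": -0.1, "spin": 0, "grip": 20},
    {"dx": 0.05, "dy": 0, "dz": -0.2, "spin": 0, "grip": 20},
    {"dx": 0.05, "dy": 0, "dz": -0.3, "spin": 0, "grip": 20},
    {"dx": 0.05, "dy": 0, "dz": -0.37, "spin": 0, "grip": 20},
    {"dx": 0.05, "dy": 0, "dz": -0.44, "spin": 0, "grip": 20},
    {"dx": 0.05, "dy": 0, "dz": -0.5, "spin": 0, "grip": 20},
    {"dx": 0.05, "dy": 0, "dz": -0.55, "spin": 0, "grip": 20},
    {"dx": 0.05, "dy": 0, "dz": -0.6, "spin": 0, "grip": 20},
    {"dx": 0.05, "dy": 0, "dz": -0.6, "spin": 0, "grip": 20},
    {"dx": 0.05, "dy": 0, "dz": -0.6, "spin": 0, "grip": 20}
  ]
}}

```text
time_s: 35.78
tcp_pos: [0.4358, 0.3271, 0.0594]
eef_rot: [-179.7, -33.9, 65.8]
contact_force: [-3.3, -10.9, 21.4]
gripper_width: 0.0276
```

Call:
{"fn": "servo_tool", "kwargs": {
  "targets": [
    {"dx": 0, "dy": 0, "dz": 0.15, "spin": 0, "grip": 20},
    {"dx": 0, "dy": 0, "dz": 0.2, "spin": 0, "grip": 38},
    {"dx": 0, "dy": 0, "dz": 0.2, "spin": 0, "grip": 50},
    {"dx": 0, "dy": 0, "dz": 0.2, "spin": 0, "grip": 55},
    {"dx": 0, "dy": 0, "dz": 0.2, "spin": 0, "grip": 55},
    {"dx": -0.3, "dy": -0.6, "dz": 1.2, "spin": 0, "grip": 55},
    {"dx": -0.8, "dy": -1.7, "dz": 3, "spin": 0, "grip": 55},
    {"dx": -1.5, "dy": -3.2, "dz": 5.5, "spin": 0, "grip": 55},
    {"dx": -2.2, "dy": -4.8, "dz": 8, "spin": 0, "grip": 55},
    {"dx": -2.8, "dy": -6, "dz": 10.5, "spin": 0, "grip": 55}
  ]
}}

```text
time_s: 36.62
tcp_pos: [0.4058, 0.2655, 0.1625]
eef_rot: [-179.5, -33.6, 65.7]
contact_force: [0.2, 0.4, 1.5]
gripper_width: 0.0483
```

Call:
{"fn": "servo_tool", "kwargs": {
  "targets": [
    {"dx": 0, "dy": -0.5, "dz": 2, "spin": 0, "grip": 55},
    {"dx": 0, "dy": -1.5, "dz": 5, "spin": 0, "grip": 55},
    {"dx": 0, "dy": -3, "dz": 8, "spin": 0, "grip": 55},
    {"dx": 0, "dy": -5, "dz": 11, "spin": 0, "grip": 55},
    {"dx": 0, "dy": -7, "dz": 14, "spin": 0, "grip": 55},
    {"dx": 0, "dy": -9, "dz": 17, "spin": 0, "grip": 55},
    {"dx": 0, "dy": -11, "dz": 19, "spin": 0, "grip": 55},
    {"dx": 0, "dy": -12, "dz": 20, "spin": 0, "grip": 55},
    {"dx": 0, "dy": -12, "dz": 20, "spin": 0, "grip": 55},
    {"dx": 0, "dy": -12, "dz": 20, "spin": 0, "grip": 55}
  ]
}}

```text
time_s: 37.45
tcp_pos: [0.4071, 0.1466, 0.3624]
eef_rot: [-179.5, -33.8, 65.6]
contact_force: [0.9, 0.1, -0.3]
gripper_width: 0.048
```

```bash
python3 - <<'E'
from fit import *
s=r.get_state(); print(s['time_s'],s['tcp_pos'],s['contact_force'])
T=r.capture("top"); S=r.capture("side"); T0=cv2.imread("pics/top0.png"); S0=cv2.imread("pics/side0.png")
for n in("pot","jar","bottle","brick","lid","stake"):
    print(n,[[(round(d["p"],2),[int(v) for v in d["extent"]]) for d in r.cut_out(n,c)][:2] for c in("top","side")])
print("lid collar ctr at mat expected px (knob)",proj("top",[.439,-.3275,.063]),proj("side",[.439,-.3275,.063]))
t=cv2.resize(T[295:365,175:250],(300,280),interpolation=2); t2=t.copy()
for H in poly("top",.4337,.3226,-24.3,.017)[::2]: cv2.polylines(t2,[np.round((H-[175,295]+.5)*4-.5).astype(int)],True,(0,255,0),1)
a=cv2.resize(S[200:240,225:285],(300,200),interpolation=2); m=cv2.resize(T[285:375,445:545],(200,180),interpolation=2)
st=cv2.resize(S,(300,225))
row1=np.hstack([t,t2,cv2.copyMakeBorder(m,0,100,0,0,0)]); row2=np.hstack([a,cv2.resize(T,(267,200)),cv2.resize(S,(233,200))])
cv2.imwrite("pics/final.png",np.vstack([row1,row2])); cv2.imwrite("pics/top9.png",T)
E
```

```text
37.45 [0.40706993 0.14656296 0.36243564] [ 0.87964271  0.10198155 -0.34623106]
pot [[(0.73, [381, 223, 438, 283]), (0.47, [198, 324, 216, 346])], [(0.94, [320, 308, 365, 368])]]
jar [[], [(0.98, [322, 238, 346, 279])]]
bottle [[], [(0.67, [231, 275, 249, 318]), (0.49, [256, 397, 319, 460])]]
brick [[(0.98, [343, 294, 381, 319])], [(0.9, [281, 293, 302, 327]), (0.69, [246, 204, 260, 219])]]
lid [[(0.73, [391, 142, 445, 196]), (0.59, [466, 297, 525, 360])], [(0.83, [254, 398, 316, 461]), (0.64, [400, 312, 452, 365])]]
stake [[(0.52, [198, 326, 217, 343])], [(0.66, [242, 204, 259, 219]), (0.59, [323, 237, 344, 280])]]
lid collar ctr at mat expected px (knob) [503.76157061 327.88788008] [283.53534    422.65915934]
```

View pics/final.png

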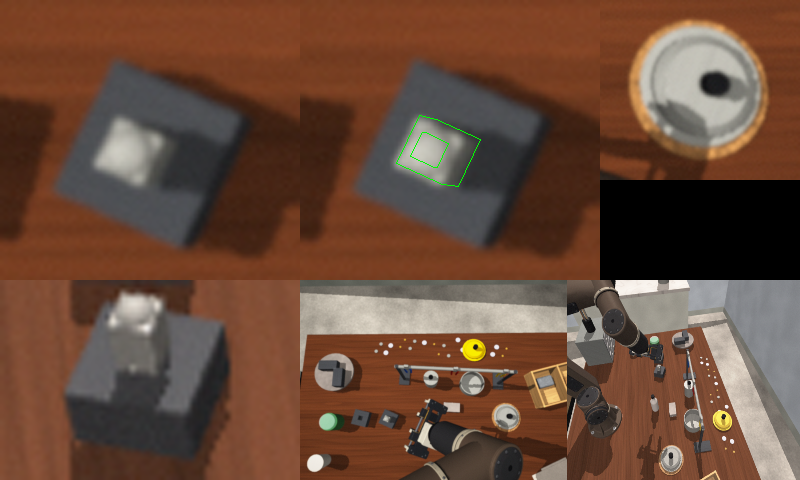

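```bash
python3 -c "
from plant import r
print(r.close_job())"
```

```text
the job is handed in; nothing more can be done
None
```

I did both parts in the order asked and handed the job in at about 38 s of the 61 s allowed. The lid is on the cork mat, and the stake is in the socket of the steel block farthest to the robot's right.

**How the tool got its lean:** The move interface has no tilt axis. I built up about 34° of lean by deliberately commanding poses the arm could not reach, high above the bench, and keeping the tilt that resulted. During this, joints 3, 5 and 6 sat at their range limits. Joint 3 read up to 71.714° against a listed 71.71°, a 0.004° difference I put down to rounding or noise.

**How it went:**
- **Lid:** My first approach to the knob ran into a joint limit without touching anything. I backed out, corrected the tilt and gripped it on the second try. I estimate the lid is within about 3 mm of the mat's centre.
- **Stake:** It stood about 16° off the nearest jaw angle the arm could reach. I turned it inside the pot, then gripped it again squarely.
- **Plugging in:** The first contact with the socket's chamfer was about 2 mm off, with 25 N on the wrist. After a small shift it slid in. It stopped with 21 N, with the tool at 59.4 mm height against 59.6 mm expected for fully home.

**Last checks:**
- The final pictures show the stake upright on the block and the lid right way up on the mat.
- The pot, jar and brick are where they were, to within a few pixels. The bottle is too, but it showed only in the side view; the jar was found only there.
- I felt no force on the tool suggesting the rail was touched. By my figures the gripper body's outline came within a few millimetres of the right-hand plier while lifting the lid, or slightly overlapped it.
- I inferred that the stake is fully home from tool height, force and pictures; I did not measure it separately after letting go.

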